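# Prove the plunger gate and load the cup magazine

### The arm

A 6-joint arm with a two-finger parallel gripper is mounted at the origin on a cart in front of the work surface, level with it; the furniture and walls round the work are solid. World frame = base frame: x ahead of the robot, y to its left, z up, the work surface at z = 0. Lengths are in mm, angles in rad, forces in N, time in s.
With the tool pointing down it reaches from about 350 to 775 mm from the base axis. Payload 7.3 kg.
Tool frame: the origin (TCP) lies at the centre of the arm's flange, where the gripper is bolted on; the fingertips stand 178 mm ahead of it and the grasp point (between the pads) lies 159 mm ahead of it (bot.tcp_to_tips is the distance from the TCP to the fingertips, in mm); z points along the fingers, y is the direction in which the jaws open and shut (so a half turn about z gives the same grasp; the last joint's range is limited). The gripper opens to 92 mm and grips with 3 to 60 N. Pads are 19 mm wide; open, the fingers measure 130 mm over their backs; the gripper's body (75 mm by 190 mm) begins 47 mm behind the grasp point.
Start: joints at [-1.248, 0.342, 1.524, -0, 1.275, -0.146], TCP at [237.222, -468.352, 404.741] pointing down, gripper open.
Joint ranges: [-2.53, 2.53], [-0.77, 2.02], [0.04, 2.7], [-1, 4.14], [0.28, 2.66], [-3.11, 3.11]. Speed limits (rad/s): [2.57, 2.57, 3.14, 3.14, 3.14, 3.14].

### API

Orientations are given as [roll, pitch, yaw] about the fixed x, y, z axes, in that order (R = Rz(yaw) Ry(pitch) Rx(roll)).
In Python, from plant import bot gives the robot as it stands.
- The arm moves only by the tool jog_arm, never from a script. Its argument "targets" is a list of rows, each a list of 5 numbers: the shift along the tool's x, y, z in cm, then the turn about the tool's z in degrees, then the gripper's target within -1 to 1 (shut at 1, half-way at 0, fully open at -1). In form: [[dx, dy, dz, twist, jaw], ...]. A call has 1 to 10 rows; each row shifts and turns the pose as measured when the row begins, along the tool's axes as they then stand; what a row does not reach is not made up. A row lasts 1/12 s, in which the tool goes at most 41.7 mm and 7.16 degrees, less where a joint would pass 70% of its speed; a pose out of reach is approached as far as the arm can. A call with a gripper value outside its range is refused whole. The fingers move at their own pace and stop on an object; the grip force is fixed at half the most. Time passes only in rows, so rows that do not move let the fingers close. It gives the time, the measured TCP pose, the force and the opening at its end, in the units of the state.
- bot.get_obs(): the state, without advancing time (a new reading comes with each control period).
- bot.capture(name): name is "scene" or "side" or "wrist"; returns the picture (420x560x3 uint8, blue, green, red); there is no depth.
- bot.calibration(name): a dict with "intrinsics" (3x3 intrinsics, pixels), "R" (3x3) and "t" (3): a world point X has camera coordinates R X + t. Camera axes: x right, y down, z forward; pixel columns grow to the right and rows downward; lengths in mm; the calibration is good to about 2 mm. A picture is of the moment at which its call begins: read the wrist's pose just before it. calibration takes no time and is no camera call; for the wrist camera it gives the pose at the moment of the call.
- bot.close_job(): hands the job in, once; it reports no verdict.
The state is a dict: "time": time; "joint_positions": joint angles; "dq": joint speeds; "tau": joint torques, N m; "tool_pos": TCP position; "tcp_rot": TCP orientation; "contact_force": force on the tool from outside, world axes, zero at the start; "moment": the same for the moment, N m; "grip_width": finger opening in mm.
Only numpy, scipy, OpenCV 4.12 (cv2) and the standard library are available. Lean on these libraries where they do the work, as an engineer would, in place of code of your own. Each camera call takes 0.05 s, during which the arm holds its last target.

### The job

Load the specimen-cup magazine. First prove its gate: turn the spindle by the knob until the sprung plunger has gone fully out across the lane, and then on until it is fully back. With the plunger back, push all the glass cups one by one into single file between the guide rails, upright and fully past the plunger; then turn the spindle until the plunger is fully out again behind the last cup, leave it so and let go. Leave the vial, the tape roll and the flat case where they are.

Things in the scene. Friction and masses are not known exactly. Their poses are not given: they have to be found in the camera images.
- magazine: fixed aluminium magazine. Origin on the desk, on the lane's centre line, where the plunger crosses it; z up. The lane runs along its y axis: mouth toward +y, stop wall at y = -220 mm; the lane's floor is the desk. Straight rails 53 mm apart, y = -220 to +30 mm, then a funnel out to +67 mm. The spindle stands at x = +110, y = 0 mm. A cup centred at y = -33 mm or less is clear past the plunger.
- mouth (a point): point on the desk on the lane's centre line at the mouth of the straight rails (magazine y = +30 mm); axes as the magazine's. Rails are 36 mm high; on top of each a 4 mm lip overhangs inward and leaves a 43 mm slot along the middle, too narrow to put a cup in from above, but closed fingers can travel in it behind a cup, which pushes the row on.
- knob (a point): black bar knob on the upright spindle, above a grey bridge (54 mm high): bar 44 long, 12 wide, 59.5 to 89.5 mm above the desk, over a 36 mm round flange. Point on the spindle axis, 78 mm up; x along the bar, turning with it (its bearing on the pulley differs from start to start); z up. Turns endlessly, under 0.1 N m, stays put; turns a 56 mm pulley, 8 mm off centre, that pushes the plunger.
- gate_plunger (a joint): travel (m) of the sprung steel plunger, 9 mm round, 26 mm above the desk, pointing to magazine -x through the rail at +x: 0 = fully back, flush with the rail; 0.016 = fully out, nose 16 mm into the lane, barring it. A spring (up to 4 N) holds it to the pulley: per knob turn it swings out and back once, as 8 mm x (1 - cos of the angle from fully back).
- cup_a: open glass specimen cup, 47 mm across the rim, about 41 mm across the foot, 29 to 31 mm high, about 25 to 45 g; origin at the centre of its underside, z up its axis. May be absent.
- cup_b: open glass specimen cup, 47 mm across the rim, about 41 mm across the foot, 29 to 31 mm high, about 25 to 45 g; origin at the centre of its underside, z up its axis. May be absent.
- cup_c: open glass specimen cup, 47 mm across the rim, about 41 mm across the foot, 29 to 31 mm high, about 25 to 45 g; origin at the centre of its underside, z up its axis. May be absent.
- cup_d: open glass specimen cup, 47 mm across the rim, about 41 mm across the foot, 29 to 31 mm high, about 25 to 45 g; origin at the centre of its underside, z up its axis. May be absent.
- vial: bystander: screw-cap vial, 27 mm across, 56 mm high, standing; origin at the centre of its underside
- tape: bystander: roll of tape lying flat, 69 mm across, 19 mm high; origin at the centre of its underside
- case: bystander: flat black case, 71x152x21 mm; origin at the centre of its underside
Mind the look-alikes: they are no part of the job. What is shaped like the cup_d but purple or red is not meant.

How it is judged (in metres and radians):
On the way, in this order (a step that is already met when the one before it is completed fails the run):
1. the plunger is fully out (travel over 14.6 mm) (value of joint gate_plunger above 0.0146 m), for 0.2 s.
2. the plunger is fully back (travel under 1.5 mm) (value of joint gate_plunger below 0.0015 m), for 0.2 s.
3. every cup stands in the lane past the plunger while the plunger is still back (y of each of cup_a, cup_b, cup_c, cup_d in the frame of magazine below -0.024 m and x of cup_a in the frame of magazine between -0.012 and 0.012 m and height (world z) of each of cup_a, cup_b, cup_c, cup_d below 0.012 m and angle between each of cup_a, cup_b, cup_c, cup_d's own z axis and vertical below 0.2 rad and x of cup_b in the frame of magazine between -0.012 and 0.012 m and x of cup_c in the frame of magazine between -0.012 and 0.012 m and x of cup_d in the frame of magazine between -0.012 and 0.012 m and value of joint gate_plunger below 0.0015 m), for 0.2 s.
At the end, for the whole second after the job is handed in: every cup present stands upright (within 0.2 rad) on the desk in the lane, centre at least 24 mm past the plunger line and within 12 mm of the lane's centre line, at rest; the plunger is fully out (travel over 14.6 mm of 16) (y of each of cup_a, cup_b, cup_c, cup_d in the frame of magazine below -0.024 m and x of cup_a in the frame of magazine between -0.012 and 0.012 m and height (world z) of each of cup_a, cup_b, cup_c, cup_d below 0.012 m and angle between each of cup_a, cup_b, cup_c, cup_d's own z axis and vertical below 0.2 rad and x of cup_b in the frame of magazine between -0.012 and 0.012 m and x of cup_c in the frame of magazine between -0.012 and 0.012 m and x of cup_d in the frame of magazine between -0.012 and 0.012 m and value of joint gate_plunger above 0.0146 m and linear speed of each of cup_a, cup_b, cup_c, cup_d below 0.02 m/s); the robot touches nothing.
It fails at once if the vial, tape roll or flat case is moved more than 30 mm (distance of any of vial, tape, case from where it was at the start of the episode above 0.03 m).
It fails at once if the vial is tipped over (angle between vial's own z axis and vertical above 0.5 rad).
Of cup_a, cup_b, cup_c, cup_d only 2 to 4 are there at a start; the rules pass over those that are not, and their reading is None.
At some moment in a run one of cup_a, cup_b, cup_c, cup_d may be knocked a few centimetres aside while the robot is not near it.
Once in a run the grip may slacken for a moment while it holds something.
It also fails if it takes over 210 s, if anything falls off the work surface, if the arm or the gripper's body presses on something with over 40 N, if the wrist force passes 120 N, or if a joint passes its speed limit or range.

## Working session

There is one attempt and no reset: what is moved stays moved. The work goes in short steps, Python scripts to look and compute and a tool call to move; the robot and the scene stay as the last step left them, time stands still between calls to the robot, and variables do not carry over. Pictures are saved under pics/ and viewed, and the job is handed in when it is done.

Besides the shell and the picture viewer there is one more tool, called after "Request:" in YAML: its name, and indented under it one key for each argument. jog_arm: Moves the arm, as the interface text tells. Its arguments: {"type":"object","properties":{"targets":{"type":"array"}},"required":["targets"]}

I'll start by looking at the scene from all cameras.

```bash
mkdir -p pics && ls && python3 - <<'E'
from plant import bot
import cv2, numpy as np
o=bot.get_obs()
print({k:np.round(v,3).tolist() if not isinstance(v,float) else v for k,v in o.items()})
for n in ["scene","side","wrist"]:
    c=bot.calibration(n); print(n,np.round(c["intrinsics"],1).tolist(),np.round(c["R"],4).tolist(),np.round(c["t"],1).tolist(), "cam pos",np.round(-np.array(c["R"]).T@np.array(c["t"]),0))
    im=bot.capture(n); cv2.imwrite(f"pics/{n}0.png",im)
E
```

```text
pics
{'time': 0.0, 'joint_positions': [-1.248, 0.343, 1.525, -0.0, 1.275, -0.146], 'dq': [0.002, 0.001, 0.0, 0.001, -0.001, 0.001], 'tau': [0.002, -43.123, -24.422, 0.072, 0.056, -0.0], 'tool_pos': [237.161, -468.22, 404.052], 'tcp_rot': [-3.14, -0.0, 0.469], 'contact_force': [-0.46, -0.549, -0.313], 'moment': [0.004, 0.045, -0.012], 'grip_width': 91.5400711482287}
scene [[465.4, 0.0, 294.4], [0.0, 465.4, 207.0], [0.0, 0.0, 1.0]] [[0.5745, -0.8184, -0.0113], [-0.5279, -0.36, -0.7693], [0.6255, 0.4479, -0.6388]] [-346.1, 318.5, 986.5] cam pos [-250. -610.  871.]
side [[389.3, 0.0, 278.0], [0.0, 389.3, 215.0], [0.0, 0.0, 1.0]] [[-0.9955, -0.0949, -0.0029], [-0.0609, 0.6616, -0.7474], [0.0729, -0.7438, -0.6644]] [478.8, 108.8, 924.0] cam pos [416. 661. 697.]
wrist [[367.3, 0.0, 280.9], [0.0, 367.3, 207.3], [0.0, 0.0, 1.0]] [[0.4518, -0.8921, -0.0008], [-0.8507, -0.4311, 0.3008], [-0.2687, -0.1353, -0.9537]] [-524.5, -39.1, 390.7] cam pos [ 309. -432.  384.]
```

View pics/scene0.png

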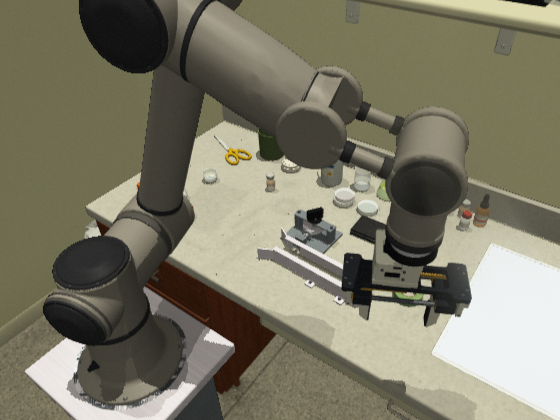

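View pics/side0.png

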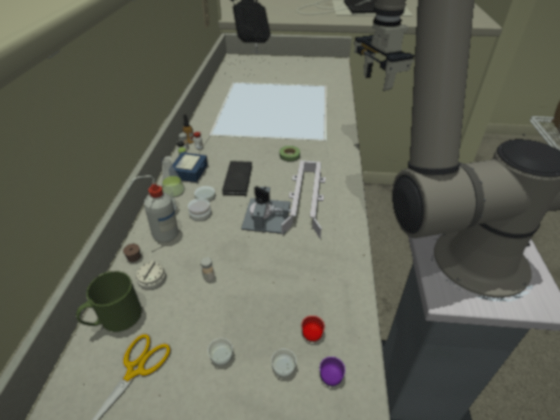

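View pics/wrist0.png

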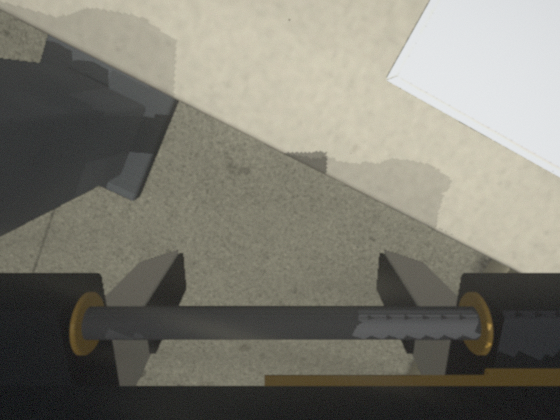

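The scene view shows the magazine around (310,255). The side view shows glass cups at (221,353) and (284,364), red and purple decoys at (313,328) and (331,371), and other round items near (200,205). I'll enlarge both.

```bash
python3 - <<'E'
import cv2
s=cv2.imread("pics/side0.png")
cv2.imwrite("pics/side0_a.png",cv2.resize(s[130:410,70:390],None,fx=2.1,fy=2.1,interpolation=cv2.INTER_CUBIC))
s=cv2.imread("pics/scene0.png")
cv2.imwrite("pics/scene0_a.png",cv2.resize(s[110:320,180:500],None,fx=2.4,fy=2.4,interpolation=cv2.INTER_CUBIC))
E
```

```text
(no output)
```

View pics/side0_a.png

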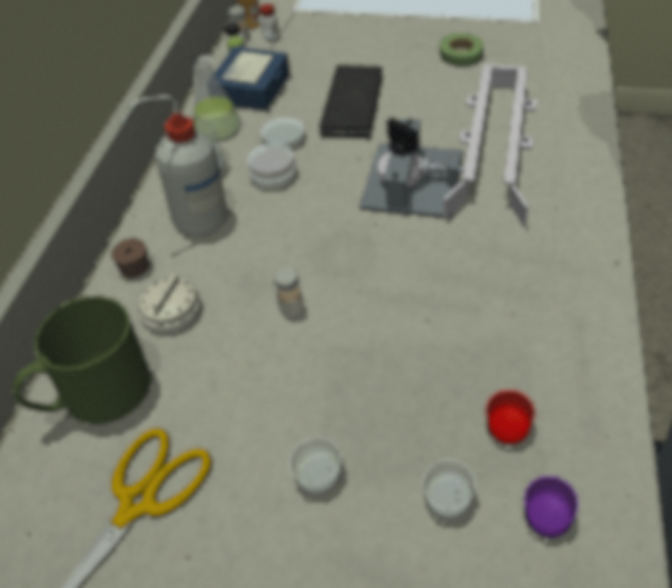

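View pics/scene0_a.png

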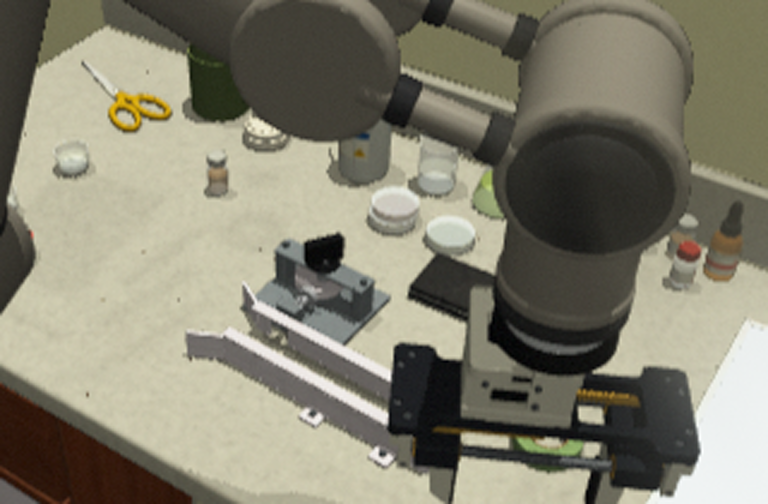

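```bash
cat > h.py <<'E'
import numpy as np, cv2
from plant import bot
def cal(n):
    c=bot.calibration(n); return np.array(c["intrinsics"],float),np.array(c["R"],float),np.array(c["t"],float)
def ray(c,uv):
    K,R,t=c; d=R.T@np.linalg.solve(K,np.array([uv[0],uv[1],1.0])); return -R.T@t,d
def onz(c,uv,z):
    o,d=ray(c,uv); return o+d*(z-o[2])/d[2]
def proj(c,X):
    K,R,t=c; p=K@(R@np.array(X,float)+t); return p[:2]/p[2]
E
python3 - <<'E'
from h import *
c=cal("side"); s=cv2.imread("pics/side0.png")
def up(x,y): return (70+x/2.1,130+y/2.1)
for n,p,z in [("cup1 rim",(318,462),30),("cup2 rim",(451,486),30),("red",(510,412),30),("purple",(550,502),30),("dish",(272,160),20),("railL near top in",(475,180),36),("railR near",(513,182),36),("stop L",(488,68),36),("stopR",(524,68),36),("knob top",(403,130),89.5),("vial base",(294,310),0),("tape",(461,48),19),("case",(352,100),21),("funnelL",(448,215),0),("funnelR",(524,218),0)]:
    print(n,np.round(up(*p),1),np.round(onz(c,up(*p),z),0))
c=cal("scene")
def us(x,y): return (180+x/2.4,110+y/2.4)
for n,p,z in [("cup rim",(72,152),30),("knob top",(323,245),89.5),("vial base",(217,190),0),("railR start(top)",(228,330),36),("funnel tip",(186,335),36),("funnel tip L",(247,288),36),("railL start top",(265,305),36)]:
    print(n,np.round(us(*p),1),np.round(onz(c,us(*p),z),0))
E
```

```text
cup1 rim [221.4 350. ] [558. 299.  30.]
cup2 rim [284.8 361.4] [439. 311.  30.]
red [312.9 326.2] [390. 233.  30.]
purple [331.9 369. ] [354. 317.  30.]
dish [199.5 206.2] [ 704. -113.   20.]
railL near top in [296.2 215.7] [442. -80.  36.]
railR near [314.3 216.7] [396. -81.  36.]
stop L [302.4 162.4] [ 438. -323.   36.]
stopR [319.5 162.4] [ 387. -327.   36.]
knob top [261.9 191.9] [ 531. -102.   90.]
vial base [210.  277.6] [627. 109.   0.]
tape [289.5 152.9] [ 482. -398.   19.]
case [237.6 177.6] [ 624. -249.   21.]
funnelL [283.3 232.4] [472. -53.   0.]
funnelR [319.5 233.8] [380. -57.   0.]
cup rim [210.  173.3] [560. 291.  30.]
knob top [314.6 212.1] [ 528. -117.   90.]
vial base [270.4 189.2] [632. 111.   0.]
railR start(top) [275.  247.5] [408. -77.  36.]
funnel tip [257.5 249.6] [377. -44.  36.]
funnel tip L [282.9 230. ] [472. -54.  36.]
railL start top [290.4 237.1] [461. -87.  36.]
```

Two glass cups measure at about (558,299) and (439,311). The magazine lane is near x≈420 with the mouth at y≈-80, and the spindle is near (530,-110). I'll move the wrist camera over the magazine.

Request:
jog_arm:
  targets:
    - [3.3, -2.3, 0, 0, -1]
    - [3.3, -2.3, 0, 0, -1]
    - [3.3, -2.3, 0, 0, -1]
    - [3.3, -2.3, 0, 0, -1]
    - [3.3, -2.3, 0, 0, -1]
    - [3.3, -2.3, 0, 0, -1]
    - [3.3, -2.3, 0, 0, -1]
    - [3.3, -2.3, 0, 0, -1]
    - [3.3, -2.3, 0, 0, -1]
    - [3.3, -2.3, 0, 0, -1]

```text
time: 0.98
tool_pos: [430.8, -107.4, 401.3]
tcp_rot: [-3.139, 0.002, 0.454]
contact_force: [0.7, -0.2, -0.2]
grip_width: 91.6
```

Request:
jog_arm:
  targets:
    - [0, 0, 0, 6.7, -1]
    - [0, 0, 0, 6.7, -1]
    - [0, 0, 0, 6.7, -1]
    - [0, 0, 0, 6.7, -1]
    - [0, 0, 0, 0, -1]

```text
time: 1.4
tool_pos: [433.8, -97.1, 400.4]
tcp_rot: [-3.137, 0.004, -0.018]
contact_force: [-0.7, 0.0, 0.5]
grip_width: 91.8
```

```bash
python3 - <<'E'
from h import *
o=bot.get_obs(); print(o["time"],np.round(o["tool_pos"],1),np.round(o["tcp_rot"],3),np.round(o["joint_positions"],3))
im=bot.capture("wrist"); cv2.imwrite("pics/wrist1.png",im)
E
```

```text
1.4 [433.8 -97.1 400.4] [-3.137  0.004 -0.018] [-0.394  0.2    1.735  0.003  1.212  1.194]
```

View pics/wrist1.png

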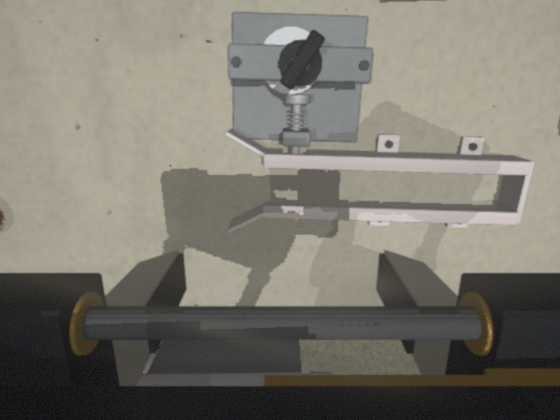

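The wrist view shows rails at rows 160 and 213, the bridge with the black knob at (302,60), the spring and plunger at (296,110), and the stop wall on the right. I'll enlarge it and measure.

```bash
python3 - <<'E'
import cv2
s=cv2.imread("pics/wrist1.png")
cv2.imwrite("pics/wrist1_a.png",cv2.resize(s[0:240,215:545],None,fx=2.4,fy=2.4,interpolation=cv2.INTER_CUBIC))
E
```

```text
(no output)
```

View pics/wrist1_a.png

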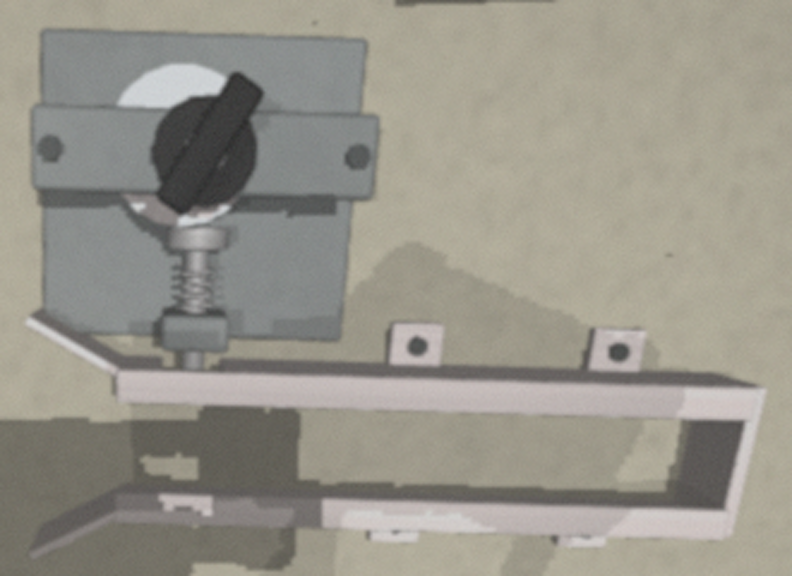

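```bash
python3 - <<'E'
from h import *
c=cal("wrist")
def u(x,y): return (215+x/2.4,y/2.4)
P={}
for n,p,z in [("TR up L",(118,372),36),("TR lo L",(118,403),36),("TR up R",(765,388),36),("TR lo R",(745,418),36),("BR up L",(118,494),36),("BR lo L",(118,520),36),("BR up R",(725,510),36),("BR lo R",(732,538),36),
 ("screwL",(50,148),54),("screwR",(358,157),54),("flange c",(204,151),59.5),("knob top a",(248,84),89.5),("knob top b",(176,200),89.5),("pulley top L",(117,105),40),("base TL",(43,30),3),("base TR",(366,40),3),("funnel TL",(28,318),36),("funnelBL",(32,553),36),("plunger collar",(193,345),26)]:
    P[n]=onz(c,u(*p),z); print(n,np.round(P[n],1))
for a,b in [("TR lo L","TR lo R"),("BR up L","BR up R"),("screwL","screwR"),("base TL","base TR"),("knob top a","knob top b")]:
    d=P[b]-P[a]; print(a,b,np.round(np.linalg.norm(d),1),"angle deg",round(np.degrees(np.arctan2(d[1],d[0])),2))
E
```

```text
TR up L [455.9 -80.9  36. ]
TR lo L [443.6 -80.5  36. ]
TR up R [ 446.5 -334.8   36. ]
TR lo R [ 434.6 -329.3   36. ]
BR up L [405.8 -79.5  36. ]
BR lo L [394.6 -79.2  36. ]
BR up R [ 396.1 -328.4   36. ]
BR lo R [ 383.8 -333.5   36. ]
screwL [536.7 -60.4  54. ]
screwR [ 532.4 -166.6   54. ]
flange c [ 534.7 -113.2   59.5]
knob top a [ 551.4 -125.1   89.5]
knob top b [ 518.6 -103.2   89.5]
pulley top L [551.6 -83.3  40. ]
base TL [582.5 -53.9   3. ]
base TR [ 577.4 -178.     3. ]
funnel TL [477.2 -46.8  36. ]
funnelBL [380.4 -42.9  36. ]
plunger collar [ 464.7 -110.6   26. ]
TR lo L TR lo R 248.9 angle deg -92.08
BR up L BR up R 249.0 angle deg -92.24
screwL screwR 106.3 angle deg -92.31
base TL base TR 124.2 angle deg -92.37
knob top a knob top b 39.4 angle deg 146.29
```

```bash
python3 - <<'E'
from h import *
from scipy.optimize import least_squares
c=cal("wrist")
s=cv2.imread("pics/wrist1.png")
cv2.imwrite("pics/wrist1_b.png",cv2.resize(s[15:115,245:345],None,fx=6,fy=6,interpolation=cv2.INTER_CUBIC))
def u(x,y): return (215+x/2.4,y/2.4)
pts=[(117,105),(130,88),(150,72),(183,63),(210,69),(225,76)]
for z in (26,30,32,34):
    W=np.array([onz(c,u(*p),z)[:2] for p in pts])
    r=least_squares(lambda q:np.hypot(*(W-q).T)-28,[530,-105]); 
    r2=least_squares(lambda q:np.hypot(*(W-q[:2]).T)-q[2],[530,-105,28])
    print(z,np.round(r.x,1),round(r.cost,1),np.round(r2.x,1))
E
```

```text
26 [ 538.8 -106.9] 0.1 [ 538.1 -107.    28.6]
30 [ 538.1 -106.9] 0.1 [ 537.8 -107.    28.3]
32 [ 537.8 -106.9] 0.1 [ 537.7 -106.9   28.1]
34 [ 537.5 -106.9] 0.1 [ 537.6 -106.9   28. ]
```

View pics/wrist1_b.png

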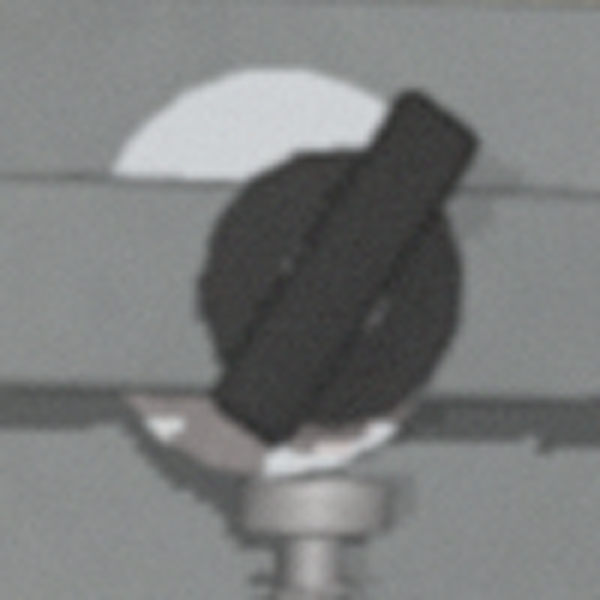

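The magazine comes out at origin ≈ (424.8,-109.3), yaw ≈ -2.2°. The rail length measures 249 mm against a nominal 250. The knob bar lies at -33.7° with the spindle at about (534.9,-113.6). The pulley centre is 7.2 mm off at 65°, so the plunger is about 67° from fully back and needs about +113° of yaw to be fully out. I'll move over the knob, aligned with the bar.

Request:
jog_arm:
  targets:
    - [3.38, 0.49, 2, 0, -1]
    - [3.38, 0.49, 2, 0, -1]
    - [3.38, 0.49, 2, 0, -1]
    - [0, 0, 1, 6.5, -1]
    - [0, 0, 1, 6.5, -1]
    - [0, 0, 1, 6.5, -1]
    - [0, 0, 1, 6.5, -1]
    - [0, 0, 1, 6.5, -1]
    - [0, 0, 0, 0, -1]

```text
time: 2.2
tool_pos: [539.3, -115.2, 282.9]
tcp_rot: [-3.14, 0.006, -0.57]
contact_force: [-0.4, 0.2, 0.3]
grip_width: 92.1
```

```bash
python3 - <<'E'
from h import *
o=bot.get_obs(); print(o["time"],np.round(o["tool_pos"],1),np.round(o["tcp_rot"],3),np.round(o["joint_positions"],3))
c=cal("wrist")
im=bot.capture("wrist"); cv2.imwrite("pics/wrist2.png",im)
for X in [(534.9,-113.6,89.5)]: print(proj(c,X))
R=c[1];t=c[2]; print(-R.T@t)
E
```

```text
2.2 [ 539.3 -115.2  282.9] [-3.14   0.006 -0.57 ] [-0.35   0.515  1.613  0.003  1.019  1.789]
[280.64617903 261.79973014]
[ 606.56415484 -159.90052538  262.16374362]
```

View pics/wrist2.png

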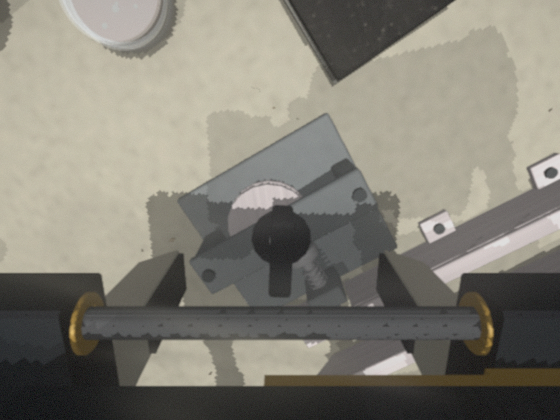

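```bash
python3 - <<'E'
from h import *
c=cal("wrist"); s=cv2.imread("pics/wrist2.png")
g=cv2.cvtColor(s,cv2.COLOR_BGR2GRAY)
m=((g<62)).astype(np.uint8); m[:, :240]=0; m[:,325:]=0; m[:195]=0; m[303:]=0
cs,_=cv2.findContours(m,cv2.RETR_EXTERNAL,cv2.CHAIN_APPROX_NONE)
for k in cs:
    if cv2.contourArea(k)>100: print(cv2.contourArea(k),cv2.boundingRect(k))
cv2.imwrite("pics/wrist2_b.png",cv2.resize(s[190:310,215:365],None,fx=5,fy=5,interpolation=cv2.INTER_CUBIC))
E
```

```text
3146.0 (252, 206, 59, 91)
```

View pics/wrist2_b.png

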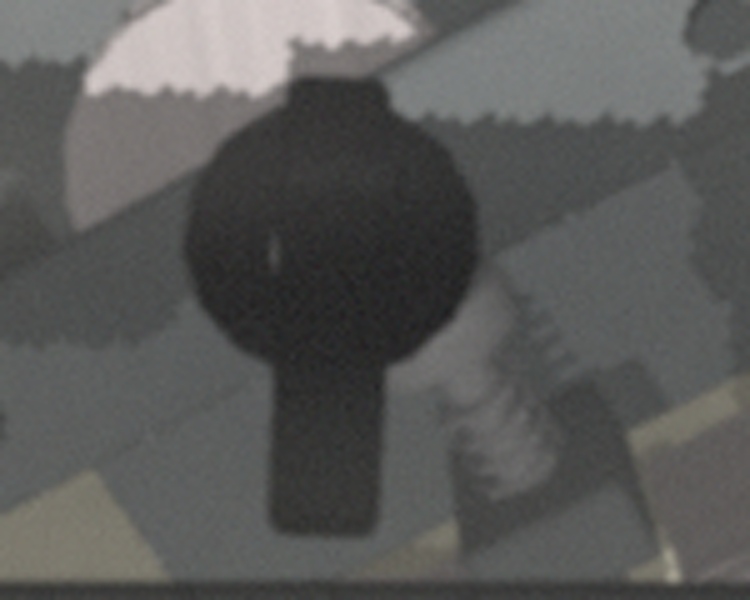

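```bash
python3 - <<'E'
from h import *
c=cal("wrist")
a=onz(c,(281.1,263),89.5); b=onz(c,(279.8,295.5),89.5); e=onz(c,(279.8,297),89.5)
d=a-b; ang=np.arctan2(d[1],d[0]); print(a,b,e,np.degrees(ang))
# center = near end +22 along bar
print("center from near end", e[:2]+22*np.array([np.cos(ang),np.sin(ang)]), e[:2]+22*np.array([np.cos(-.588),np.sin(-.588)]))
# flange circle extents at z=59.5: cols 187..475 rows ? 
for p in [(185,245),(478,245)]:
    print(onz(c,(215+p[0]/5,190+p[1]/5),59.5))
o=bot.get_obs(); T=np.array(o["tool_pos"]); yaw=o["tcp_rot"][2]
print(T,yaw,np.degrees(yaw))
E
```

```text
[ 534.23536549 -113.36007967   89.5       ] [ 518.29953718 -102.43827283   89.5       ] [ 517.52305824 -101.94527674   89.5       ] -34.4252474416589
center from near end [ 535.67007647 -114.38254853] [ 535.82819649 -114.1486334 ]
[544.39183739 -99.13038475  59.5       ]
[ 525.61825954 -128.79281427   59.5       ]
[ 539.47445043 -115.24324501  283.84150189] -0.5647114557979103 -32.3555830599088
```

The flange measures 35 mm across against a nominal 36, with its centre at (535.2,-114.0), and the bar is at about -34°. I'll descend around the knob in small steps.

Request:
jog_arm:
  targets:
    - [-0.4, 0.1, 1, 1.5, -1]
    - [0, 0, 1, 0, -1]
    - [0, 0, 1, 0, -1]
    - [0, 0, 0.5, 0, -1]
    - [0, 0, 0, 0, -1]

```text
time: 2.67
tool_pos: [536.4, -114.9, 249.5]
tcp_rot: [-3.139, 0.0, -0.57]
contact_force: [0.1, 0.4, -0.0]
grip_width: 92.1
```

```bash
cat >> h.py <<'E'
def st():
    o=bot.get_obs(); print("t",round(o["time"],2),"pos",np.round(o["tool_pos"],1),"rpy",np.round(o["tcp_rot"],3),"yawdeg",round(np.degrees(o["tcp_rot"][2]),1),"j6",round(o["joint_positions"][5],3),"F",np.round(o["contact_force"],1),"M",np.round(o["moment"],2),"w",round(o["grip_width"],1)); return o
def delta(xy,yawdeg=None,z=None):
    o=bot.get_obs(); p=np.array(o["tool_pos"]); y=o["tcp_rot"][2]; d=np.array(xy)-p[:2]
    print("tool dx %.1f dy %.1f mm"%(d[0]*np.cos(y)+d[1]*np.sin(y), d[0]*np.sin(y)-d[1]*np.cos(y)), "" if z is None else "dz %.1f"%(p[2]-z), "" if yawdeg is None else "twist %.1f"%(np.degrees(y)-yawdeg))
E
python3 - <<'E'
from h import *
st(); delta((535.2,-114),-34,242)
E
```

```text
t 2.67 pos [ 536.4 -114.9  249.5] rpy [-3.139  0.    -0.57 ] yawdeg -32.6 j6 1.787 F [ 0.1  0.4 -0. ] M [ 0.1   0.08 -0.05] w 92.1
tool dx -1.5 dy -0.1 mm dz 7.5 twist 1.4
```

Request:
jog_arm:
  targets:
    - [-0.15, 0, 0.7, 1.5, -1]
    - [0, 0, 0, 0.5, -1]
    - [0, 0, 0, 0, 1]
    - [0, 0, 0, 0, 1]
    - [0, 0, 0, 0, 1]
    - [0, 0, 0, 0, 1]
    - [0, 0, 0, 0, 1]
    - [0, 0, 0, 0, 1]

```text
time: 3.33
tool_pos: [535.9, -114.2, 243.2]
tcp_rot: [-3.138, -0.002, -0.605]
contact_force: [-0.2, 0.1, 0.0]
grip_width: 56.7
```

```bash
python3 - <<'E'
from h import *
st(); delta((535.2,-114),-34,242)
E
```

```text
t 3.33 pos [ 535.9 -114.2  243.2] rpy [-3.138e+00 -2.000e-03 -6.050e-01] yawdeg -34.6 j6 1.823 F [-0.2  0.1  0. ] M [0.02 0.05 0.04] w 56.7
tool dx -0.7 dy 0.2 mm dz 1.2 twist -0.6
```

Request:
jog_arm:
  targets:
    - [0, 0, 0, 0, 1]
    - [0, 0, 0, 0, 1]
    - [0, 0, 0, 0, 1]
    - [0, 0, 0, 0, 1]
    - [0, 0, 0, 0, 1]
    - [0, 0, 0, 0, 1]
    - [0, 0, 0, 0, 1]
    - [0, 0, 0, 0, 1]
    - [0, 0, 0, 0, 1]
    - [0, 0, 0, 0, 1]

```text
time: 4.17
tool_pos: [536.2, -113.9, 243.6]
tcp_rot: [-3.137, -0.003, -0.605]
contact_force: [0.2, 1.6, 0.3]
grip_width: 11.9
```

```bash
python3 - <<'E'
from h import *
st(); delta((535.2,-114),-34,242)
E
```

```text
t 4.17 pos [ 536.2 -113.9  243.6] rpy [-3.137e+00 -3.000e-03 -6.050e-01] yawdeg -34.6 j6 1.823 F [0.2 1.6 0.3] M [ 0.06  0.04 -0.06] w 11.9
tool dx -0.7 dy 0.7 mm dz 1.6 twist -0.6
```

Gripped: the opening is 11.9 mm against the 12 mm bar, with low forces. Next I turn the knob by +yaw (negative twist) toward fully out.

Request:
jog_arm:
  targets:
    - [0, 0, 0, -7, 1]
    - [0, 0, 0, -7, 1]
    - [0, 0, 0, -7, 1]
    - [0, 0, 0, -7, 1]
    - [0, 0, 0, -7, 1]
    - [0, 0, 0, -7, 1]
    - [0, 0, 0, -7, 1]
    - [0, 0, 0, 0, 1]

```text
time: 4.83
tool_pos: [536.3, -113.3, 243.7]
tcp_rot: [-3.14, -0.006, 0.275]
contact_force: [0.5, -0.3, -0.1]
grip_width: 11.9
```

```bash
python3 - <<'E'
from h import *
st(); delta((535.2,-114),79.3,242)
E
```

```text
t 4.83 pos [ 536.3 -113.3  243.7] rpy [-3.14  -0.006  0.275] yawdeg 15.7 j6 0.943 F [ 0.5 -0.3 -0.1] M [-0.    0.05  0.02] w 11.9
tool dx -1.2 dy 0.3 mm dz 1.7 twist -63.6
```

Request:
jog_arm:
  targets:
    - [0, 0, 0, -7, 1]
    - [0, 0, 0, -7, 1]
    - [0, 0, 0, -7, 1]
    - [0, 0, 0, -7, 1]
    - [0, 0, 0, -7, 1]
    - [0, 0, 0, -7, 1]
    - [0, 0, 0, -7, 1]
    - [0, 0, 0, -7, 1]
    - [0, 0, 0, -7, 1]
    - [0, 0, 0, 0, 1]

```text
time: 5.67
tool_pos: [535.9, -113.0, 243.7]
tcp_rot: [3.139, -0.006, 1.382]
contact_force: [1.1, 0.3, -0.2]
grip_width: 11.8
```

```bash
python3 - <<'E'
from h import *
st(); delta((535.2,-114),79.3,242)
for n in ("wrist","scene","side"):
    cv2.imwrite(f"pics/{n}3.png",bot.capture(n))
a=cv2.imread("pics/scene3.png")[180:330,240:440]; b=cv2.imread("pics/side3.png")[150:250,220:350]
cv2.imwrite("pics/scene3_a.png",cv2.resize(a,None,fx=3.8,fy=3.8,interpolation=cv2.INTER_CUBIC))
cv2.imwrite("pics/side3_a.png",cv2.resize(b,None,fx=5.5,fy=5.5,interpolation=cv2.INTER_CUBIC))
E
```

```text
t 5.67 pos [ 535.9 -113.   243.7] rpy [ 3.139 -0.006  1.382] yawdeg 79.2 j6 -0.166 F [ 1.1  0.3 -0.2] M [ 0.03 -0.08  0.08] w 11.8
tool dx -1.1 dy -0.5 mm dz 1.7 twist -0.1
```

View pics/scene3_a.png

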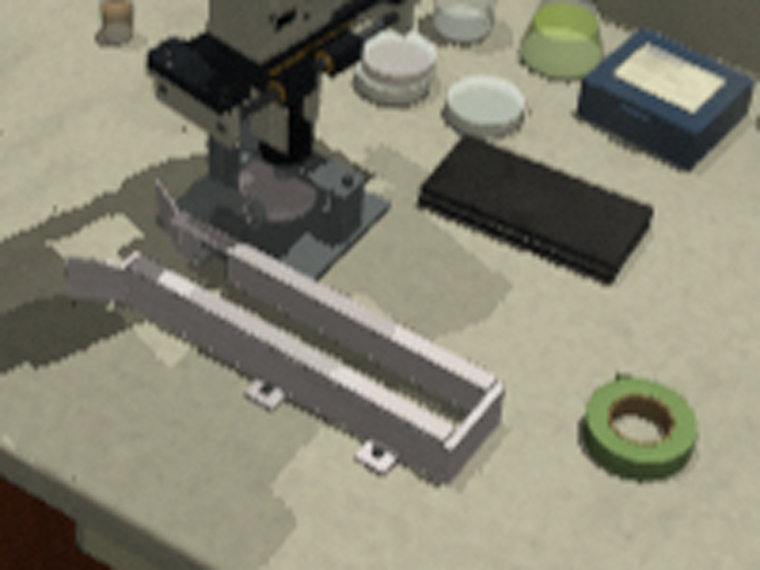

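View pics/side3_a.png

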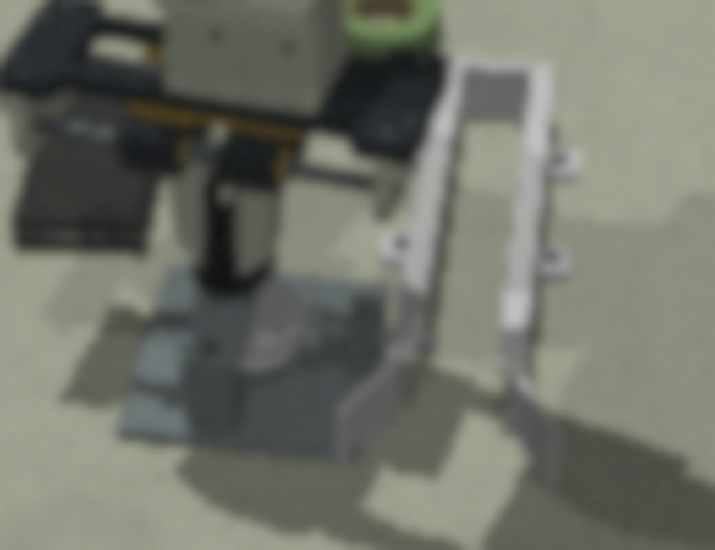

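View pics/wrist3.png

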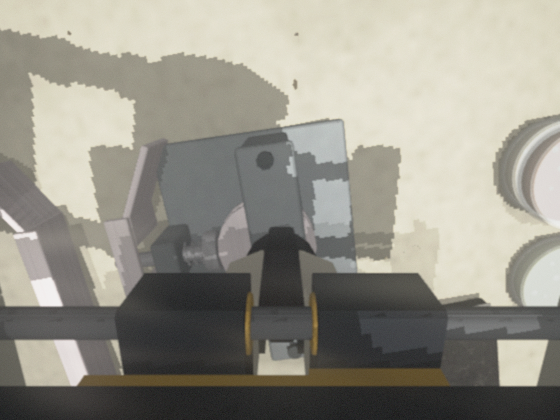

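```bash
python3 - <<'E'
import cv2
s=cv2.imread("pics/wrist3.png")
cv2.imwrite("pics/wrist3_a.png",cv2.resize(s[120:280,90:370],None,fx=2.8,fy=2.8,interpolation=cv2.INTER_CUBIC))
a=cv2.imread("pics/scene3.png")[215:275,260:330]
cv2.imwrite("pics/scene3_b.png",cv2.resize(a,None,fx=8,fy=8,interpolation=cv2.INTER_CUBIC))
E
```

```text
(no output)
```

View pics/wrist3_a.png

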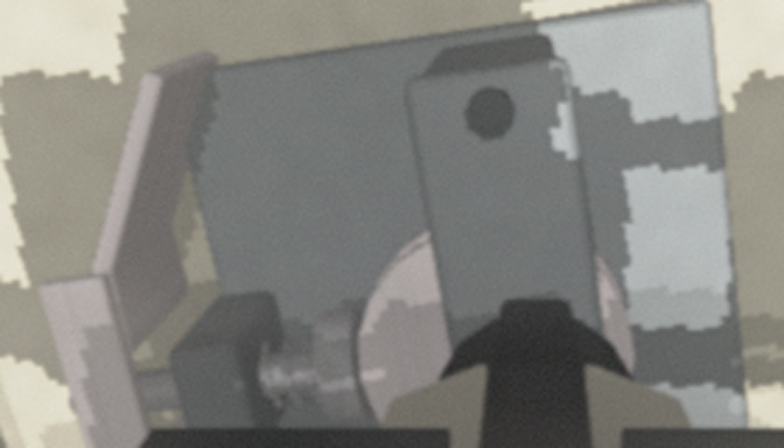

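View pics/scene3_b.png

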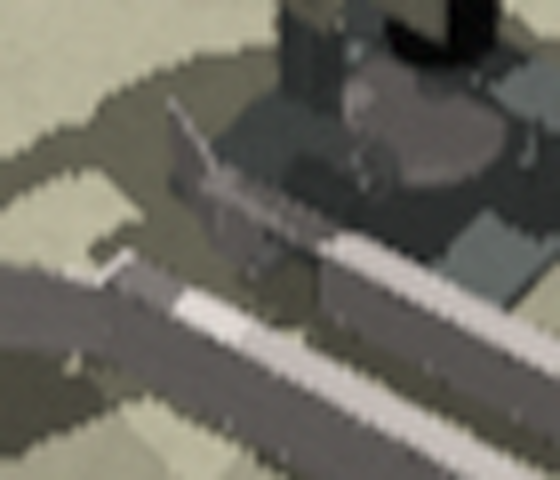

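```bash
python3 - <<'E'
from h import *
from scipy.optimize import least_squares
c=cal("wrist")
pts=[(426,236),(400,252),(378,280),(363,312),(357,345),(361,380),(600,257),(618,287),(630,320),(634,350)]
for z in (30,32,34):
    W=np.array([onz(c,(90+p[0]/2.8,120+p[1]/2.8),z)[:2] for p in pts])
    r2=least_squares(lambda q:np.hypot(*(W-q[:2]).T)-q[2],[530,-105,28])
    d=r2.x[:2]-np.array([535.2,-114.0]); print(z,np.round(r2.x,1),round(r2.cost,2),np.round(d,1),round(np.hypot(*d),1),np.degrees(np.arctan2(d[1],d[0])))
E
```

```text
30 [ 527.2 -113.3   28.3] 0.46 [-8.   0.7] 8.0 175.11091676432784
32 [ 527.5 -112.5   28. ] 0.45 [-7.7  1.5] 7.9 168.97936877893466
34 [ 527.7 -111.7   27.7] 0.44 [-7.5  2.3] 7.9 162.72917531910565
```

The pulley offset is 7.9 mm toward the lane, so the plunger is fully out. I'll turn on the same way until it is fully back.

Request:
jog_arm:
  targets:
    - [0, 0, 0, -7, 1]
    - [0, 0, 0, -7, 1]
    - [0, 0, 0, -7, 1]
    - [0, 0, 0, -7, 1]
    - [0, 0, 0, -7, 1]
    - [0, 0, 0, -7, 1]
    - [0, 0, 0, -7, 1]
    - [0, 0, 0, -7, 1]
    - [0, 0, 0, -7, 1]
    - [0, 0, 0, -7, 1]

```text
time: 6.65
tool_pos: [535.3, -113.4, 243.6]
tcp_rot: [3.136, -0.001, 2.604]
contact_force: [-0.0, 0.6, 0.3]
grip_width: 12.2
```

Request:
jog_arm:
  targets:
    - [0, 0, 0, 0, 1]

```text
time: 6.73
tool_pos: [535.3, -113.5, 243.7]
tcp_rot: [3.136, -0.001, 2.604]
contact_force: [0.6, 0.7, 0.7]
grip_width: 12.2
```

```bash
python3 - <<'E'
from h import *
st(); delta((535.9,-113.3),239,243)
E
```

```text
t 6.73 pos [ 535.3 -113.5  243.7] rpy [ 3.136e+00 -1.000e-03  2.604e+00] yawdeg 149.2 j6 -1.388 F [0.6 0.7 0.7] M [ 0.07 -0.04  0.11] w 12.2
tool dx -0.4 dy 0.5 mm dz 0.7 twist -89.8
```

Request:
jog_arm:
  targets:
    - [0, 0, 0, -7, 1]
    - [0, 0, 0, -7, 1]
    - [0, 0, 0, -7, 1]
    - [0, 0, 0, -7, 1]
    - [0, 0, 0, -7, 1]
    - [0, 0, 0, -7, 1]
    - [0, 0, 0, -7, 1]
    - [0, 0, 0, -7, 1]
    - [0, 0, 0, -7, 1]
    - [0, 0, 0, 0, 1]

```text
time: 7.57
tool_pos: [535.3, -114.2, 243.6]
tcp_rot: [3.139, 0.003, -2.601]
contact_force: [0.5, 1.1, 1.6]
grip_width: 11.7
```

```bash
python3 - <<'E'
from h import *
st(); delta((535.9,-113.3),239,243)
E
```

```text
t 7.57 pos [ 535.3 -114.2  243.6] rpy [ 3.139e+00  3.000e-03 -2.601e+00] yawdeg -149.1 j6 -2.465 F [0.5 1.1 1.6] M [ 0.08 -0.04  0.09] w 11.7
tool dx -1.0 dy 0.4 mm dz 0.6 twist -388.1
```

Request:
jog_arm:
  targets:
    - [0, 0, 0, -7, 1]
    - [0, 0, 0, -7, 1]
    - [0, 0, 0, -7, 1]
    - [0, 0, 0, -6, 1]
    - [0, 0, 0, 0, 1]
    - [0, 0, 0, 0, 1]

```text
time: 8.07
tool_pos: [535.4, -114.3, 243.6]
tcp_rot: [-3.142, 0.004, -2.165]
contact_force: [0.9, -0.3, 0.7]
grip_width: 12.4
```

```bash
python3 - <<'E'
from h import *
st(); 
for n in ("wrist","scene","side"):
    cv2.imwrite(f"pics/{n}4.png",bot.capture(n))
s=cv2.imread("pics/wrist4.png")
cv2.imwrite("pics/wrist4_a.png",cv2.resize(s[100:300,150:430],None,fx=2.8,fy=2.8,interpolation=cv2.INTER_CUBIC))
E
```

```text
t 8.07 pos [ 535.4 -114.3  243.6] rpy [-3.142  0.004 -2.165] yawdeg -124.0 j6 -2.902 F [ 0.9 -0.3  0.7] M [0.11 0.06 0.07] w 12.4
```

View pics/wrist4_a.png

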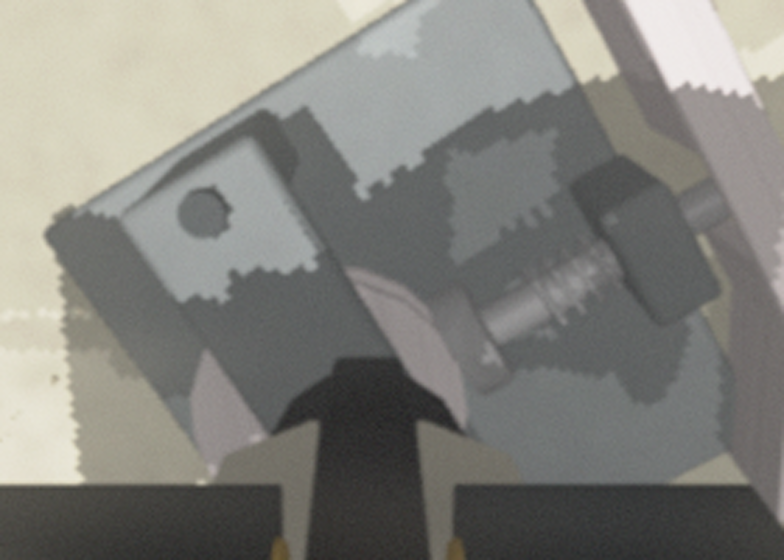

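View pics/side4.png

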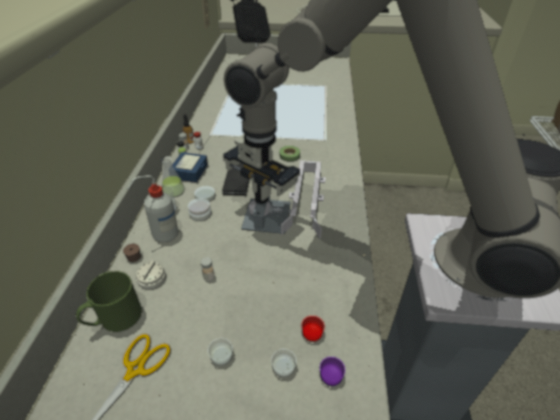

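```bash
python3 - <<'E'
from h import *
from scipy.optimize import least_squares
c=cal("wrist")
pts=[(350,268),(395,285),(430,315),(455,355),(466,400),(207,350),(195,380),(192,410),(200,445)]
for z in (26,30,32,34):
    W=np.array([onz(c,(150+p[0]/2.8,100+p[1]/2.8),z)[:2] for p in pts])
    r2=least_squares(lambda q:np.hypot(*(W-q[:2]).T)-q[2],[530,-105,28])
    d=r2.x[:2]-np.array([535.2,-114.0]); print(z,np.round(r2.x,1),round(r2.cost,2),np.round(d,1),round(np.hypot(*d),1),np.degrees(np.arctan2(d[1],d[0])))
# collar near face, block positions: distance collar-block along plunger
def w(x,y,z=30): return onz(c,(150+x/2.8,100+y/2.8),z)
print(np.linalg.norm(w(470,330,30)-w(640,240,30)))
E
```

```text
26 [ 542.4 -116.6   28.4] 1.44 [ 7.2 -2.6] 7.7 -19.851558696935598
30 [ 541.3 -118.    27.8] 1.39 [ 6.1 -4. ] 7.3 -32.83676343543514
32 [ 540.8 -118.6   27.5] 1.36 [ 5.6 -4.6] 7.2 -39.67065655383682
34 [ 540.2 -119.3   27.2] 1.33 [ 5.  -5.3] 7.3 -46.48824098118519
37.219603519166085
```

```bash
python3 - <<'E'
import numpy as np
from scipy.optimize import least_squares
D=np.radians([0,113.8,270.6])
for C in ([(538.1,-106.9),(527.2,-113.3),(541.3,-118.0)],[(537.8,-106.9),(527.5,-112.5),(540.8,-118.6)],[(538.8,-106.9),(526.8,-114.5),(542.4,-116.6)]):
    C=np.array(C)
    f=lambda q:(C-np.c_[q[0]+8*np.cos(q[2]+D),q[1]+8*np.sin(q[2]+D)]).ravel()
    r=least_squares(f,[535,-114,1.1]); print(np.round(r.x[:2],1),"phi0",np.degrees(r.x[2]),"now",np.degrees(r.x[2])+270.6-360,"res",np.round(r.fun,1))
E
```

```text
[ 534.6 -114. ] phi0 61.032965963948264 now -28.367034036051734 res [-0.3  0.1  0.6  0.  -0.3 -0.2]
[ 534.3 -113.9] phi0 57.25018061651961 now -32.14981938348035 res [-0.8  0.3  1.1  0.2 -0.3 -0.4]
[ 535.2 -114.1] phi0 67.45453733586322 now -21.945462664136755 res [ 0.6 -0.2 -0.4 -0.3 -0.2  0.5]
```

The spring is extended, and the angle from fully back is about -20° to -30°, which is 0.5–1.1 mm of travel. I'll turn a few degrees further for margin, hold, let go and lift.

Request:
jog_arm:
  targets:
    - [0, 0, 0, -6, 1]
    - [0, 0, 0, 0, 1]
    - [0, 0, 0, 0, 1]
    - [0, 0, 0, 0, 1]
    - [0, 0, 0, 0, 0]
    - [0, 0, 0, 0, 0]
    - [0, 0, 0, 0, 0]
    - [0, 0, 0, 0, 0]
    - [0, 0, 0, 0, -1]
    - [0, 0, 0, 0, -1]

```text
time: 9.05
tool_pos: [535.3, -114.5, 243.6]
tcp_rot: [-3.141, 0.004, -2.077]
contact_force: [0.2, -0.1, -0.5]
grip_width: 47.2
```

Request:
jog_arm:
  targets:
    - [0, 0, -1.5, 0, -1]
    - [0, 0, -3, 0, -1]
    - [0, 0, -3, 0, -1]
    - [0, 0, -3, 0, -1]
    - [0, 0, -1, 0, -1]
    - [0, 0, 0, 0, -1]

```text
time: 9.55
tool_pos: [534.6, -114.9, 361.5]
tcp_rot: [3.136, 0.003, -2.078]
contact_force: [0.1, -0.8, -0.5]
grip_width: 87.5
```

```bash
python3 - <<'E'
from h import *
st(); 
cv2.imwrite("pics/wrist5.png",bot.capture("wrist"))
delta((445,290),177.8,360)
E
```

```text
t 9.55 pos [ 534.6 -114.9  361.5] rpy [ 3.136e+00  3.000e-03 -2.078e+00] yawdeg -119.1 j6 -2.989 F [ 0.1 -0.8 -0.5] M [ 0.14 -0.08  0.  ] w 87.5
tool dx -310.3 dy 275.1 mm dz 0.8 twist -296.9
```

View pics/wrist5.png

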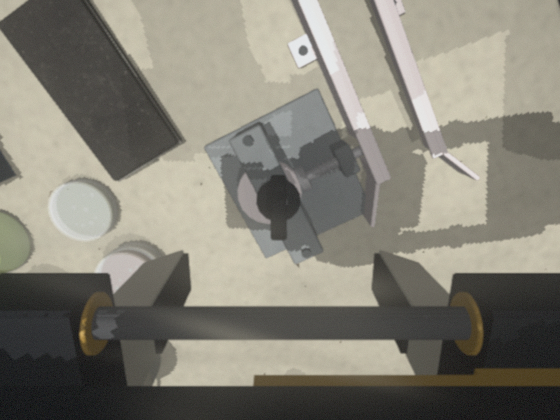

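```bash
python3 - <<'E'
import cv2
s=cv2.imread("pics/wrist5.png")
cv2.imwrite("pics/wrist5_a.png",cv2.resize(s[130:270,200:400],None,fx=4,fy=4,interpolation=cv2.INTER_CUBIC))
E
```

```text
(no output)
```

View pics/wrist5_a.png

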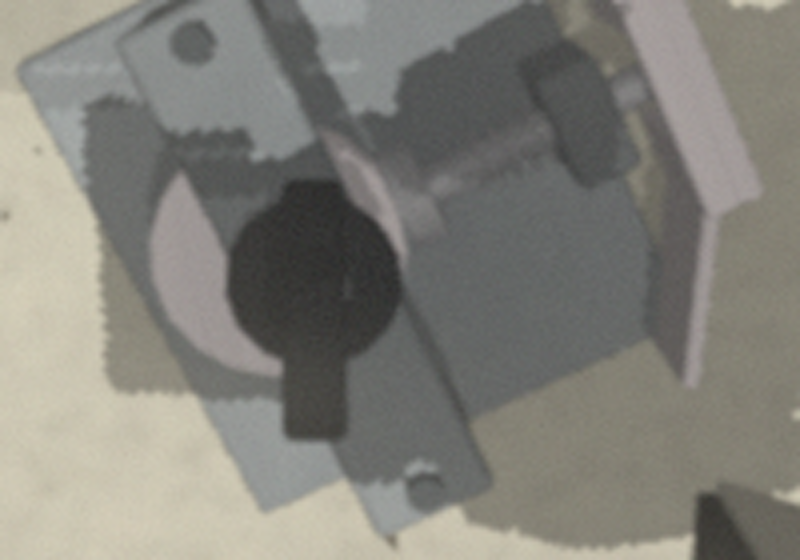

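```bash
python3 - <<'E'
from h import *
from scipy.optimize import least_squares
c=cal("wrist")
pts=[(178,175),(158,215),(150,250),(158,295),(180,335),(215,362),(270,376),(322,130),(362,158),(388,190),(403,230)]
fl=[(228,275),(402,275)]
F=np.mean([onz(c,(200+p[0]/4,130+p[1]/4),59.5)[:2] for p in fl],0); print("flange",F)
for z in (26,30,32,34):
    W=np.array([onz(c,(200+p[0]/4,130+p[1]/4),z)[:2] for p in pts])
    r2=least_squares(lambda q:np.hypot(*(W-q[:2]).T)-q[2],[530,-105,28])
    d=r2.x[:2]-np.array([534.9,-114.0]); print(z,np.round(r2.x,1),round(r2.cost,2),np.round(d,1),round(np.hypot(*d),1),np.degrees(np.arctan2(d[1],d[0])))
delta((445,290),-182.2+360,360)
E
```

```text
flange [ 533.39726247 -115.06959919]
26 [ 543.1 -114.3   28.6] 1.22 [ 8.2 -0.3] 8.2 -2.324246727622255
30 [ 542.4 -115.3   28.3] 1.19 [ 7.5 -1.3] 7.6 -9.470626861598126
32 [ 542.1 -115.7   28.1] 1.18 [ 7.2 -1.7] 7.4 -13.400741477767681
34 [ 541.8 -116.2   27.9] 1.16 [ 6.9 -2.2] 7.2 -17.549212893015888
tool dx -310.3 dy 275.1 mm dz 0.8 twist -296.9
```

The knob is let go with the pulley offset pointing away from the lane, so the plunger is fully back. Next I move over the cups.

Request:
jog_arm:
  targets:
    - [-2.9, 2.5, 0, 0, -1]
    - [-2.9, 2.5, 0, 0, -1]
    - [-2.9, 2.5, 0, 0, -1]
    - [-2.9, 2.5, 0, 0, -1]
    - [-2.9, 2.5, 0, 0, -1]
    - [-2.9, 2.5, 0, 0, -1]
    - [-2.9, 2.5, 0, 0, -1]
    - [-2.9, 2.5, 0, 0, -1]
    - [-2.9, 2.5, 0, 0, -1]
    - [-2.9, 2.5, 0, 0, -1]

```text
time: 10.43
tool_pos: [454.1, 268.0, 349.0]
tcp_rot: [3.122, -0.01, -2.094]
contact_force: [0.7, 0.2, -0.0]
grip_width: 91.9
```

Request:
jog_arm:
  targets:
    - [0, 0, 0, 7, -1]
    - [0, 0, 0, 7, -1]
    - [0, 0, 0, 7, -1]
    - [0, 0, 0, 7, -1]
    - [0, 0, 0, 7, -1]
    - [0, 0, 0, 7, -1]
    - [0, 0, 0, 7, -1]
    - [0, 0, 0, 7, -1]
    - [0, 0, 0, 7, -1]
    - [0, 0, 0, 0, -1]

```text
time: 11.27
tool_pos: [446.8, 276.9, 331.5]
tcp_rot: [-3.131, -0.046, 3.065]
contact_force: [0.2, 0.5, -0.4]
grip_width: 91.8
```

```bash
python3 - <<'E'
from h import *
st(); 
cv2.imwrite("pics/wrist6.png",bot.capture("wrist"))
cv2.imwrite("pics/scene6.png",bot.capture("scene"))
E
```

```text
t 11.27 pos [446.8 276.9 331.5] rpy [-3.131 -0.046  3.065] yawdeg 175.6 j6 -1.094 F [ 0.2  0.5 -0.4] M [ 0.09 -0.22 -0.01] w 91.8
```

View pics/wrist6.png

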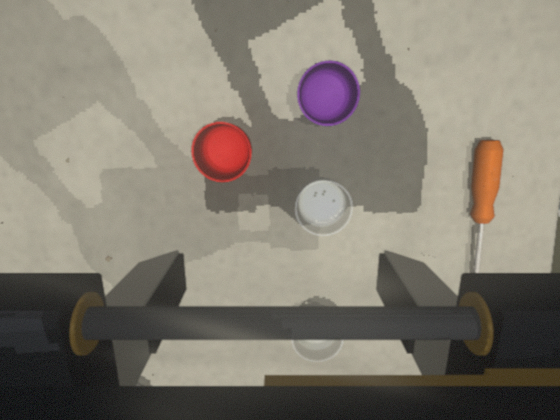

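View pics/scene6.png

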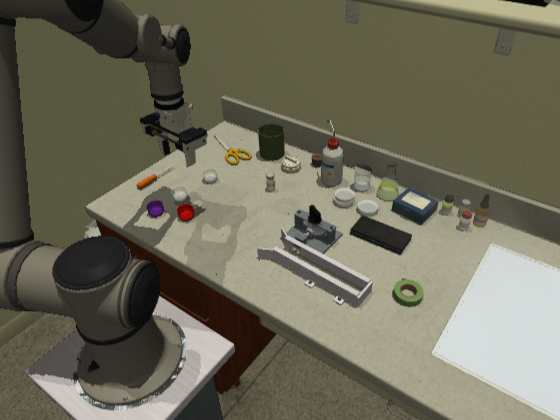

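Only two glass cups are present (scene (180,195) and (210,177)), and the decoys are red and purple. The last fast move left a small tilt (pitch -0.046), so I'll check whether it settles and measure the cups.

Request:
jog_arm:
  targets:
    - [0, 0, 0, 0, -1]
    - [0, 0, 0, 0, -1]

```text
time: 11.53
tool_pos: [446.8, 276.8, 330.8]
tcp_rot: [-3.13, -0.048, 3.079]
contact_force: [-0.3, -0.8, 0.0]
grip_width: 91.8
```

```bash
python3 - <<'E'
from h import *
st(); o=bot.get_obs(); print(np.round(o["tau"],1), np.round(o["dq"],3))
c=cal("wrist"); s=bot.capture("wrist"); cv2.imwrite("pics/wrist7.png",s)
cv2.imwrite("pics/wrist7_a.png",cv2.resize(s[40:380,180:380],None,fx=1.75,fy=1.75,interpolation=cv2.INTER_CUBIC))
cv2.imwrite("pics/wrist7_b.png",cv2.resize(s[165:255,280:370],None,fx=6,fy=6,interpolation=cv2.INTER_CUBIC))
hsv=cv2.cvtColor(s,cv2.COLOR_BGR2HSV)
for n,lo,hi in (("red",(0,150,60),(8,255,255)),("purple",(125,80,40),(155,255,255))):
    m=cv2.inRange(hsv,lo,hi); k=max(cv2.findContours(m,cv2.RETR_EXTERNAL,cv2.CHAIN_APPROX_NONE)[0],key=cv2.contourArea); e=cv2.minEnclosingCircle(k); print(n,e, onz(c,e[0],30))
E
```

```text
t 11.53 pos [446.8 276.8 330.8] rpy [-3.13  -0.048  3.079] yawdeg 176.4 j6 -1.109 F [-0.3 -0.8  0. ] M [ 0.17 -0.16  0.01] w 91.8
[  0.  -44.9 -22.    0.1   0.3   0. ] [-0.     0.004  0.001 -0.    -0.002 -0.029]
red ((221.99432373046875, 151.38978576660156), 30.30946922302246) [390.41377815 230.49710541  30.        ]
purple ((330.2249755859375, 94.195068359375), 32.78642654418945) [353.37902058 314.90001604  30.        ]
```

View pics/wrist7_b.png

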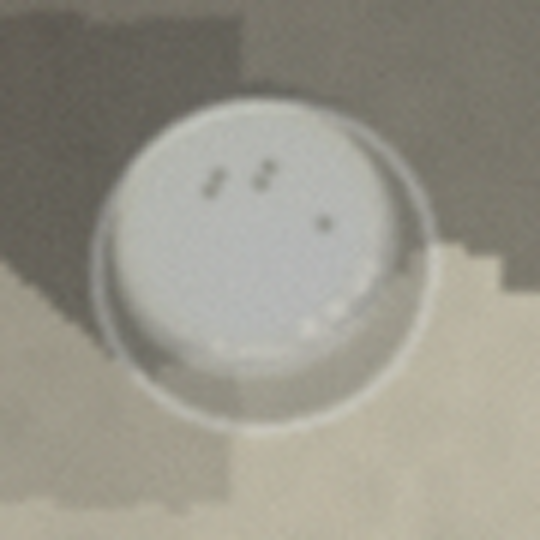

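```bash
python3 - <<'E'
from h import *
c=cal("wrist"); o=bot.get_obs()
ctr=(324.2,209.5); A=onz(c,ctr,30); print("cupA",A, "diam", np.linalg.norm(onz(c,(ctr[0]-28.8,ctr[1]),30)-onz(c,(ctr[0]+28.8,ctr[1]),30)))
print("cupB approx",onz(c,(318,328),30))
# fingertip position in world (tilted tool)
from scipy.spatial.transform import Rotation as Ro
R=Ro.from_euler("xyz",o["tcp_rot"]).as_matrix(); p=np.array(o["tool_pos"]); print("tip",p+R@[0,0,178], "grasp",p+R@[0,0,159])
cs=cal("side")
s=bot.capture("side"); cv2.imwrite("pics/side7.png",s)
cv2.imwrite("pics/side7_a.png",cv2.resize(s[300:400,180:360],None,fx=4,fy=4,interpolation=cv2.INTER_CUBIC))
E
```

```text
cupA [441.55442391 307.66622837  30.        ] diam 46.10484522148392
cupB approx [548.80258107 298.79660362  30.        ]
tip [438.19267561 275.39877568 153.06242025] grasp [439.1101747  275.55114001 172.03964293]
```

View pics/side7_a.png

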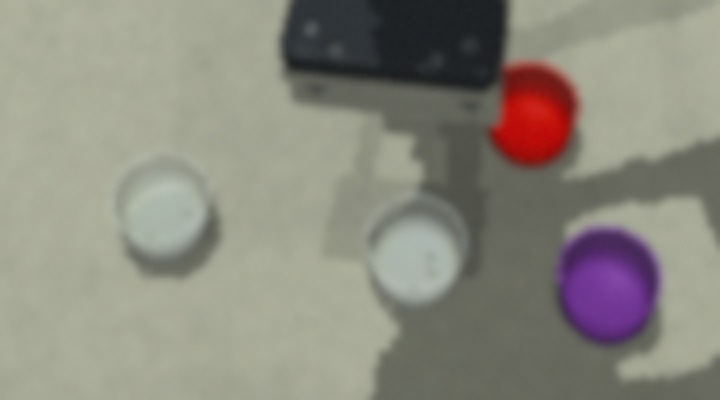

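```bash
cat >> h.py <<'E'
from scipy.spatial.transform import Rotation as Ro
YM=np.radians(-2.2); OM=np.array([424.8,-109.3])
def pose():
    o=bot.get_obs(); return np.array(o["tool_pos"]),Ro.from_euler("xyz",o["tcp_rot"]).as_matrix()
def tip():
    p,R=pose(); return p+R@np.array([0,0,178.0])
def tomag(X):
    d=np.array(X[:2])-OM; return np.array([d[0]*np.cos(YM)+d[1]*np.sin(YM), -d[0]*np.sin(YM)+d[1]*np.cos(YM)])
def frommag(x,y):
    return OM+np.array([x*np.cos(YM)-y*np.sin(YM), x*np.sin(YM)+y*np.cos(YM)])
def td(target):
    p,R=pose(); t=p+R@np.array([0,0,178.0]); d=R.T@(np.array(target,float)-t); print("tip",np.round(t,1),"mag",np.round(tomag(t),1),"-> tool delta mm",np.round(d,1),"len",round(np.linalg.norm(d)))
E
python3 - <<'E'
from h import *
td((441.5,307.7,60)); td((441.5,307.7,6))
E
```

```text
tip [438.3 275.4 153.2] mag [ -1.3 385. ] -> tool delta mm [-5.6 33.4 92.7] len 99
tip [438.3 275.4 153.2] mag [ -1.3 385. ] -> tool delta mm [ -8.2  34.  146.6] len 151
```

Request:
jog_arm:
  targets:
    - [-0.1, 0.6, 1, 0, -1]
    - [-0.15, 0.8, 1.6, 0, -1]
    - [-0.15, 0.8, 1.6, 0, -1]
    - [-0.1, 0.6, 1.2, 0, -1]
    - [0, 0.3, 0.6, -1, -1]
    - [0, 0, 0, 0, -1]
    - [0, 0, 0, 0, -1]

```text
time: 12.22
tool_pos: [451.3, 309.8, 266.0]
tcp_rot: [-3.133, -0.045, 3.102]
contact_force: [0.3, -0.3, 0.7]
grip_width: 91.9
```

```bash
python3 - <<'E'
from h import *
st(); td((441.5,307.7,6))
c=cal("wrist"); s=bot.capture("wrist"); cv2.imwrite("pics/wrist8.png",s)
E
```

```text
t 12.22 pos [451.3 309.8 266. ] rpy [-3.133 -0.045  3.102] yawdeg 177.7 j6 -1.082 F [ 0.3 -0.3  0.7] M [ 0.08 -0.12 -0.  ] w 91.9
tip [443.1 308.6  88.2] mag [  2.3 418.3] -> tool delta mm [-2.1 -0.2 82.2] len 82
```

View pics/wrist8.png

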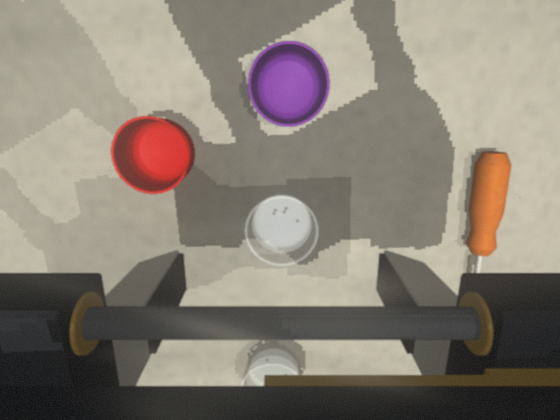

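```bash
python3 - <<'E'
from h import *
c=cal("wrist"); ctr=(281.5,230.5)
A=onz(c,ctr,30); print(A, np.linalg.norm(onz(c,(245,230.5),30)-onz(c,(318,230.5),30)))
td((A[0],A[1],6))
E
```

```text
[440.86006508 307.58907267  30.        ] 45.96095342433004
tip [443.1 308.5  88.3] mag [  2.3 418.2] -> tool delta mm [-1.5 -0.3 82.4] len 82
```

Request:
jog_arm:
  targets:
    - [-0.1, 0, 1, 0, -1]
    - [0, 0, 1.6, 0, -1]
    - [0, 0, 1.6, 0, -1]
    - [0, 0, 1.6, 0, -1]
    - [0, 0, 1, 0, -1]
    - [0, 0, 0.5, 0, -1]
    - [0, 0, 0, 0, -1]

```text
time: 12.85
tool_pos: [450.7, 308.2, 192.4]
tcp_rot: [-3.138, -0.036, 3.1]
contact_force: [0.4, -0.0, 0.6]
grip_width: 92.1
```

```bash
python3 - <<'E'
from h import *
st(); td((440.9,307.6,6))
E
```

```text
t 12.85 pos [450.7 308.2 192.4] rpy [-3.138 -0.036  3.1  ] yawdeg 177.6 j6 -1.086 F [ 0.4 -0.   0.6] M [ 0.12 -0.12 -0.  ] w 92.1
tip [444.2 307.8  14.6] mag [  3.4 417.5] -> tool delta mm [ 3.  -0.3  8.7] len 9
```

Now I'll settle the last few millimetres and close on the cup.

Request:
jog_arm:
  targets:
    - [0.3, 0, 0.8, 0, -1]
    - [0, 0, 0, 0, 0.5]
    - [0, 0, 0, 0, 0.5]
    - [0, 0, 0, 0, 0.5]
    - [0, 0, 0, 0, 0.5]
    - [0, 0, 0, 0, 0.5]
    - [0, 0, 0, 0, 0.5]
    - [0, 0, 0, 0, 0.5]
    - [0, 0, 0, 0, 0.5]
    - [0, 0, 0, 0, 0.5]

```text
time: 13.68
tool_pos: [448.3, 308.6, 187.1]
tcp_rot: [-3.141, -0.03, 3.1]
contact_force: [-1.0, -0.9, -0.6]
grip_width: 44.4
```

```bash
python3 - <<'E'
from h import *
st(); td((440.9,307.6,6))
for n in ("side","wrist"): cv2.imwrite(f"pics/{n}9.png",bot.capture(n))
s=cv2.imread("pics/side9.png"); cv2.imwrite("pics/side9_a.png",cv2.resize(s[250:410,180:380],None,fx=3.5,fy=3.5,interpolation=cv2.INTER_CUBIC))
E
```

```text
t 13.68 pos [448.3 308.6 187.1] rpy [-3.141 -0.03   3.1  ] yawdeg 177.6 j6 -1.084 F [-1.  -0.9 -0.6] M [ 0.09 -0.12  0.01] w 44.4
tip [442.9 308.7   9.2] mag [  2.  418.4] -> tool delta mm [ 1.8 -1.2  3.2] len 4
```

View pics/side9_a.png

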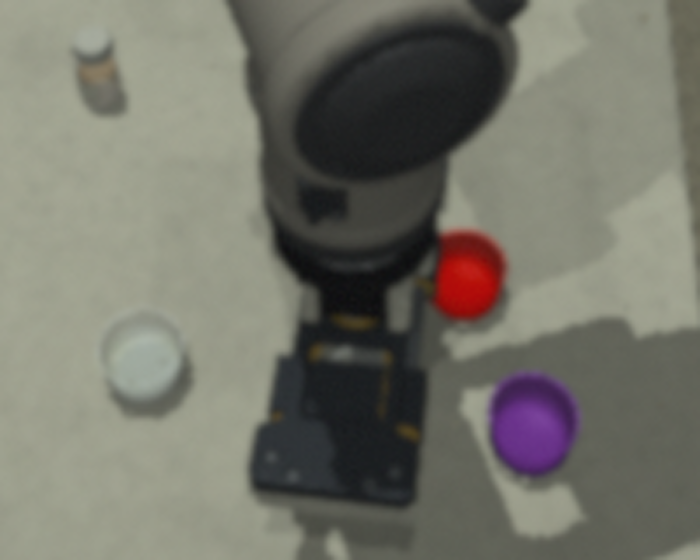

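Request:
jog_arm:
  targets:
    - [0, 0, 0, 0, 0.8]
    - [0, 0, 0, 0, 0.8]
    - [0, 0, 0, 0, 0.8]

```text
time: 14.03
tool_pos: [448.3, 308.6, 187.0]
tcp_rot: [-3.141, -0.031, 3.1]
contact_force: [-0.4, 0.2, 0.5]
grip_width: 44.8
```

```bash
python3 - <<'E'
from h import *
st(); td((441,280,14))
s=cv2.imread("pics/wrist9.png"); cv2.imwrite("pics/wrist9_a.png",s)
E
```

```text
t 14.03 pos [448.3 308.6 187. ] rpy [-3.141 -0.031  3.1  ] yawdeg 177.6 j6 -1.084 F [-0.4  0.2  0.5] M [ 0.12 -0.17 -0.03] w 44.8
tip [442.8 308.6   9. ] mag [  1.9 418.3] -> tool delta mm [  0.8 -28.7  -4.9] len 29
```

View pics/wrist9_a.png

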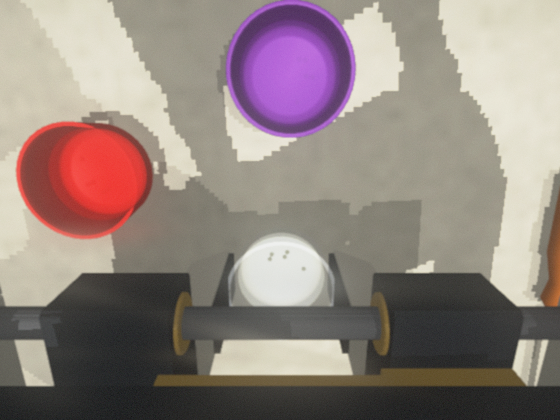

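The cup is gripped at 44.8 mm and visible between the pads at (282,275). I'll lift it about 1 cm and carry it low past the red decoy.

Request:
jog_arm:
  targets:
    - [0, 0, -1.1, 0, 0.8]
    - [-0.7, -1.2, 0, 0, 0.8]
    - [-0.7, -1.8, 0, 0, 0.8]
    - [0, -2.2, 0, 0, 0.8]
    - [0, -2.2, 0, 0, 0.8]
    - [0, -2.2, 0, 0, 0.8]
    - [0, -2, 0, 0, 0.8]
    - [0, -1.5, 0, 0, 0.8]
    - [0, -0.7, 0, 0, 0.8]
    - [0, 0, 0, 0, 0.8]

```text
time: 14.87
tool_pos: [458.5, 165.9, 204.9]
tcp_rot: [3.14, -0.024, 3.103]
contact_force: [-0.1, -0.4, 0.4]
grip_width: 44.6
```

```bash
python3 - <<'E'
from h import *
st(); g=frommag(0,85); print(g); td((g[0],g[1],20))
E
```

```text
t 14.87 pos [458.5 165.9 204.9] rpy [ 3.14  -0.024  3.103] yawdeg 177.8 j6 -1.352 F [-0.1 -0.4  0.4] M [ 0.16 -0.17  0.03] w 44.6
[428.06296377 -24.36265211]
tip [454.3 166.3  26.9] mag [ 18.9 276.6] -> tool delta mm [  18.7 -191.6    7.1] len 193
```

Request:
jog_arm:
  targets:
    - [0.2, -1.2, 0, 0, 0.8]
    - [0.2, -2, 0.1, 0, 0.8]
    - [0.2, -2.4, 0.1, 0, 0.8]
    - [0.2, -2.4, 0.1, 0, 0.8]
    - [0.2, -2.4, 0.1, 0, 0.8]
    - [0.2, -2.4, 0.1, 0, 0.8]
    - [0.2, -2, 0, 0, 0.8]
    - [0.2, -1.5, 0, 0, 0.8]
    - [0.1, -0.8, 0, 0, 0.8]
    - [0, 0, 0, 0, 0.8]

```text
time: 15.7
tool_pos: [438.3, -4.5, 203.9]
tcp_rot: [3.137, -0.013, 3.109]
contact_force: [-0.4, -0.3, 0.1]
grip_width: 44.5
```

```bash
python3 - <<'E'
from h import *
st(); g=frommag(0,85); print(g); td((g[0],g[1],10))
c=cal("wrist"); s=bot.capture("wrist"); cv2.imwrite("pics/wrist10.png",s)
E
```

```text
t 15.7 pos [438.3  -4.5 203.9] rpy [ 3.137 -0.013  3.109] yawdeg 178.2 j6 -1.727 F [-0.4 -0.3  0.1] M [ 0.15 -0.18  0.01] w 44.5
[428.06296377 -24.36265211]
tip [436.1  -3.7  25.9] mag [  7.2 106. ] -> tool delta mm [  7.1 -21.   15.9] len 27
```

View pics/wrist10.png

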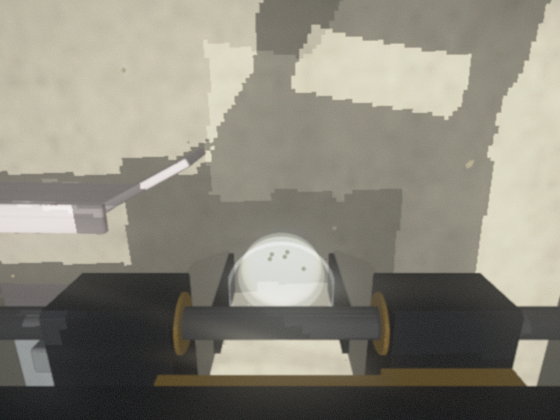

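Request:
jog_arm:
  targets:
    - [0.2, -0.6, 0.2, 0, 0.8]
    - [0.2, -0.8, 0.4, 0, 0.8]
    - [0.2, -0.6, 0.4, 0, 0.8]
    - [0.1, 0, 0.3, 0, 0.8]
    - [0, 0, 0.2, 0, 0.8]
    - [0, 0, 0, 0, 0.8]

```text
time: 16.25
tool_pos: [430.4, -22.3, 187.4]
tcp_rot: [3.137, -0.012, 3.114]
contact_force: [-0.5, -0.8, 0.0]
grip_width: 44.4
```

```bash
python3 - <<'E'
from h import *
st(); g=frommag(0,85); td((g[0],g[1],9.5))
E
```

```text
t 16.25 pos [430.4 -22.3 187.4] rpy [ 3.137 -0.012  3.114] yawdeg 178.4 j6 -1.777 F [-0.5 -0.8  0. ] M [ 0.1  -0.1  -0.04] w 44.4
tip [428.2 -21.4   9.4] mag [ 0. 88.] -> tool delta mm [ 0.1 -3.  -0.1] len 3
```

Request:
jog_arm:
  targets:
    - [0, 0, 0, 0, -0.35]
    - [0, 0, 0, 0, -0.35]
    - [0, 0, 0, 0, -0.35]
    - [0, 0, 0, 0, -0.35]
    - [0, -0.8, 0, 0, -0.35]
    - [0, -1.2, 0, 0, -0.35]
    - [0, -1.2, 0, 0, -0.35]
    - [0, -1.2, 0, 0, -0.35]
    - [0, -0.8, 0, 0, -0.35]
    - [0, 0, 0, 0, -0.35]

```text
time: 17.08
tool_pos: [429.4, -77.1, 187.6]
tcp_rot: [3.137, -0.01, 3.117]
contact_force: [0.7, 0.1, -0.3]
grip_width: 62.0
```

```bash
python3 - <<'E'
from h import *
st(); g=frommag(0,-50); td((g[0],g[1],9))
for n in ("wrist","scene"): cv2.imwrite(f"pics/{n}11.png",bot.capture(n))
s=cv2.imread("pics/scene11.png")[150:330,220:440]; cv2.imwrite("pics/scene11_a.png",cv2.resize(s,None,fx=3.2,fy=3.2,interpolation=cv2.INTER_CUBIC))
E
```

```text
t 17.08 pos [429.4 -77.1 187.6] rpy [ 3.137 -0.01   3.117] yawdeg 178.6 j6 -1.901 F [ 0.7  0.1 -0.3] M [ 0.04 -0.13  0.05] w 62.0
tip [427.6 -76.3   9.6] mag [ 1.5 33.1] -> tool delta mm [  2.7 -83.    0.3] len 83
```

View pics/wrist11.png

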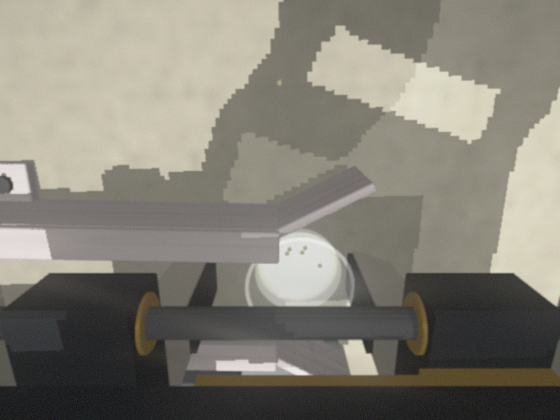

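View pics/scene11_a.png

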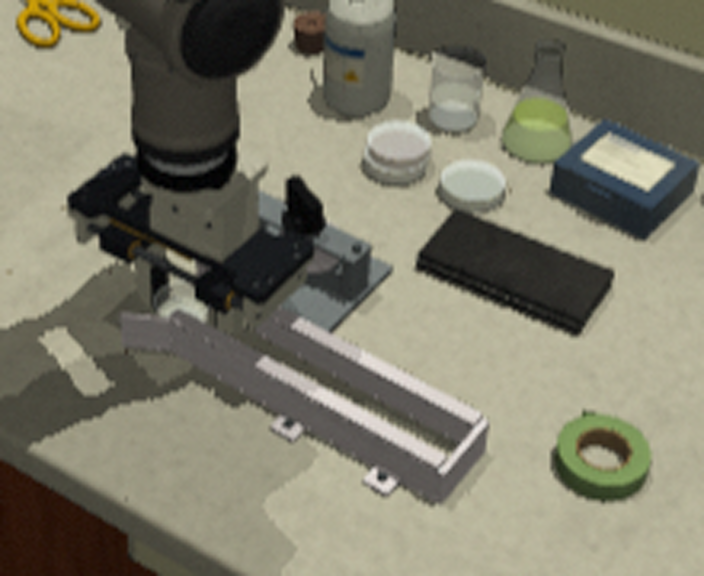

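The cup is caged between the fingers in the funnel. I'll go on pushing into the lane.

Request:
jog_arm:
  targets:
    - [0.05, -0.8, 0, 0, -0.35]
    - [0.05, -1.1, 0, 0, -0.35]
    - [0.05, -1.2, 0, 0, -0.35]
    - [0.05, -1.2, 0, 0, -0.35]
    - [0.05, -1.2, 0, 0, -0.35]
    - [0, -1.2, 0, 0, -0.35]
    - [0, -0.8, 0, 0, -0.35]
    - [0, -0.5, 0, 0, -0.35]
    - [0, 0, 0, 0, -0.35]

```text
time: 17.93
tool_pos: [424.2, -161.3, 187.2]
tcp_rot: [3.137, -0.012, 3.123]
contact_force: [-0.5, 1.0, -0.1]
grip_width: 62.0
```

```bash
python3 - <<'E'
from h import *
st(); g=frommag(0,-53); td((g[0],g[1],9))
for n in ("wrist","scene"): cv2.imwrite(f"pics/{n}12.png",bot.capture(n))
s=cv2.imread("pics/scene12.png")[150:330,220:440]; cv2.imwrite("pics/scene12_a.png",cv2.resize(s,None,fx=3.2,fy=3.2,interpolation=cv2.INTER_CUBIC))
E
```

```text
t 17.93 pos [ 424.2 -161.3  187.2] rpy [ 3.137 -0.012  3.123] yawdeg 178.9 j6 -2.082 F [-0.5  1.  -0.1] M [ 0.11 -0.14  0.01] w 62.0
tip [ 422.1 -160.4    9.2] mag [ -0.7 -51.2] -> tool delta mm [-0.7 -1.8  0.1] len 2
```

View pics/wrist12.png

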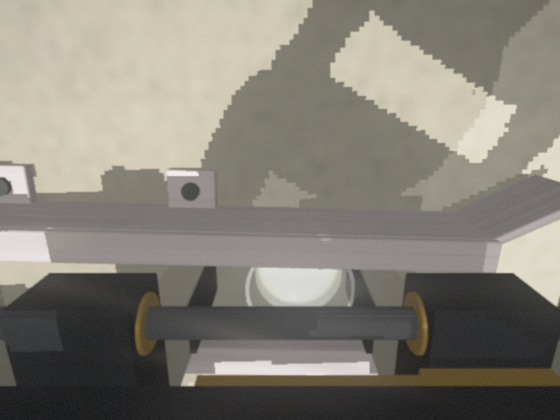

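View pics/scene12_a.png

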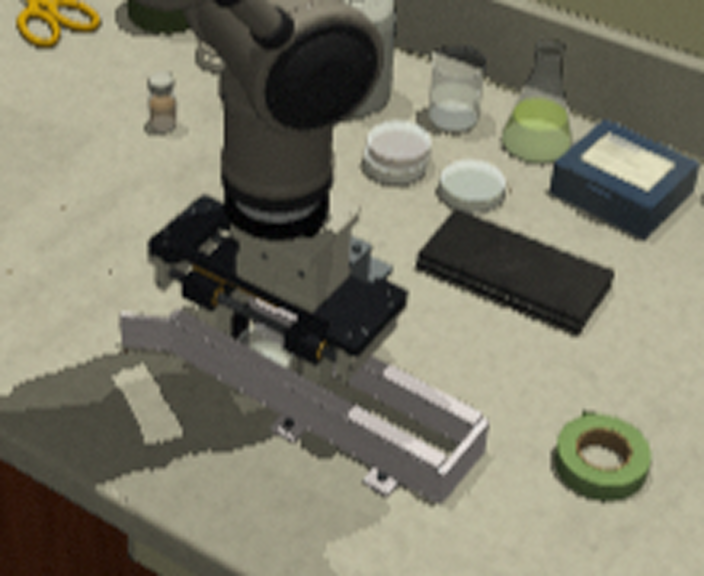

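The first cup stands in the lane at magazine y ≈ -44. I'll back off a little, lift out of the slot and head for the second cup.

Request:
jog_arm:
  targets:
    - [0, 0.3, 0, 0, -0.45]
    - [0, 0, 0, 0, -0.45]
    - [0, 0, -0.8, 0, -0.45]
    - [0, 0, -1.5, 0, -0.45]
    - [0, 0, -2, 0, -0.45]
    - [0, 0, -2.5, 0, -0.45]
    - [0, 0, -2.5, 0, -0.45]
    - [0, 0, -2, 0, -1]
    - [0, 0, -1, 0, -1]
    - [0, 0, 0, 0, -1]

```text
time: 18.87
tool_pos: [425.1, -152.9, 318.4]
tcp_rot: [3.134, -0.016, 3.13]
contact_force: [0.1, 0.4, -0.4]
grip_width: 82.2
```

```bash
python3 - <<'E'
from h import *
st(); td((550,270,150))
c=cal("wrist"); s=bot.capture("wrist"); cv2.imwrite("pics/wrist13.png",s)
E
```

```text
t 18.87 pos [ 425.1 -152.9  318.4] rpy [ 3.134 -0.016  3.13 ] yawdeg 179.4 j6 -2.074 F [ 0.1  0.4 -0.4] M [ 0.08 -0.13  0.01] w 82.2
tip [ 422.3 -151.4  140.4] mag [ -0.9 -42.2] -> tool delta mm [-122.8  422.9   -8.2] len 440
```

View pics/wrist13.png

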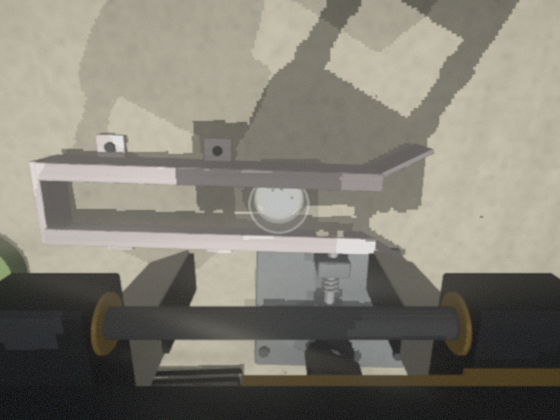

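Request:
jog_arm:
  targets:
    - [-0.3, 1.2, 0, 0, -1]
    - [-0.5, 1.8, 0, 0, -1]
    - [-0.65, 2.4, 0, 0, -1]
    - [-0.65, 2.4, 0, 0, -1]
    - [-0.65, 2.4, 0, 0, -1]
    - [-0.65, 2.4, 0, 0, -1]
    - [-0.65, 2.4, 0, 0, -1]
    - [-0.65, 2.4, 0, 0, -1]
    - [-0.65, 2.4, 0, 0, -1]
    - [-0.65, 2.4, 0, 0, -1]

```text
time: 19.75
tool_pos: [485.8, 76.9, 309.8]
tcp_rot: [3.132, -0.032, 3.126]
contact_force: [0.0, -0.8, 0.7]
grip_width: 91.6
```

Request:
jog_arm:
  targets:
    - [-0.65, 2.4, 0, 0, -1]
    - [-0.65, 2.4, 0, 0, -1]
    - [-0.65, 2.4, 0, 0, -1]
    - [-0.65, 2.4, 0, 0, -1]
    - [-0.5, 2, 0, 0, -1]
    - [-0.4, 1.5, 0, 0, -1]
    - [-0.2, 0.8, 0, 0, -1]
    - [0, 0, 0, 0, -1]
    - [0, 0, 0, 0, -1]

```text
time: 20.5
tool_pos: [522.1, 228.5, 298.4]
tcp_rot: [3.136, -0.051, 3.134]
contact_force: [0.8, -0.6, -0.6]
grip_width: 92.5
```

```bash
python3 - <<'E'
from h import *
st(); td((558,299,150))
c=cal("wrist"); s=bot.capture("wrist"); cv2.imwrite("pics/wrist14.png",s)
cv2.imwrite("pics/side14.png",bot.capture("side"))
E
```

```text
t 20.5 pos [522.1 228.5 298.4] rpy [ 3.136 -0.051  3.134] yawdeg 179.6 j6 -1.3 F [ 0.8 -0.6 -0.6] M [ 0.04 -0.19 -0.03] w 92.5
tip [513.1 229.7 120.6] mag [ 75.2 342.1] -> tool delta mm [-42.9  69.8 -31.2] len 88
```

View pics/wrist14.png

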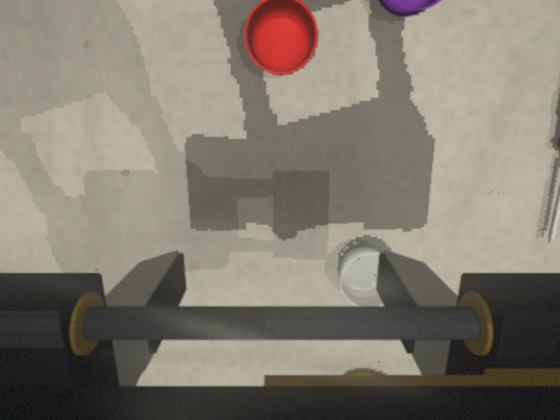

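View pics/side14.png

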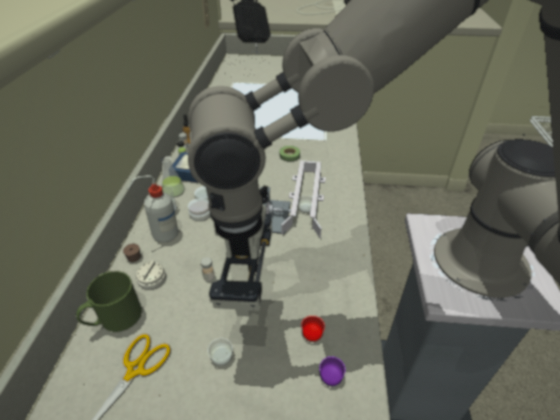

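```bash
python3 - <<'E'
from h import *
c=cal("wrist"); 
for p in [(369,272)]: print(onz(c,p,30))
cs=cal("side"); print(onz(cs,(221.3,350),30))
td((555,297,90))
s=cv2.imread("pics/wrist14.png"); cv2.imwrite("pics/wrist14_a.png",cv2.resize(s[220:320,310:430],None,fx=5,fy=5,interpolation=cv2.INTER_CUBIC))
E
```

```text
[554.61127493 294.14369483  30.        ]
[558.06582924 299.34894478  30.        ]
tip [513.2 229.  120.9] mag [ 75.3 341.5] -> tool delta mm [-42.8  68.1  29.2] len 86
```

View pics/wrist14_a.png

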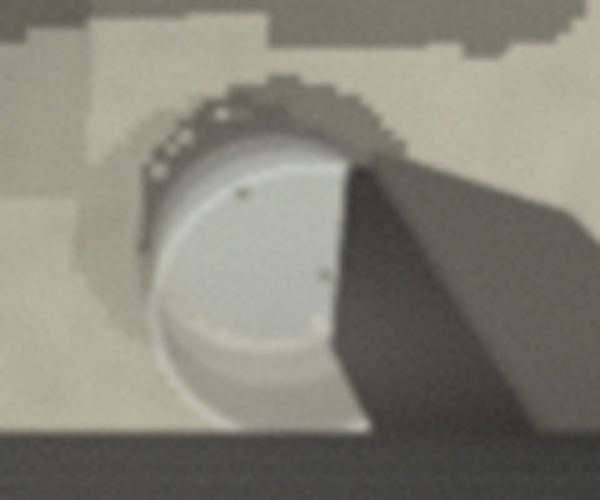

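```bash
python3 - <<'E'
from h import *
c=cal("wrist")
B=onz(c,(372,284),30); print(B, np.linalg.norm(onz(c,(340.4,284),30)-onz(c,(403.6,284),30)), proj(c,(558.1,299.3,30)))
td((B[0],B[1],110))
E
```

```text
[564.43387323 296.91264344  30.        ] 47.67005904608062 [375.6400179  276.22764743]
tip [513.2 229.  120.9] mag [ 75.3 341.5] -> tool delta mm [-51.2  68.3   8.8] len 86
```

Request:
jog_arm:
  targets:
    - [-0.5, 0.8, -0.1, 0, -1]
    - [-0.8, 1.2, -0.1, 0, -1]
    - [-1, 1.4, -0.1, 0, -1]
    - [-1, 1.4, -0.1, 0, -1]
    - [-0.7, 1, 0, 0, -1]
    - [-0.4, 0.6, 0, 0, -1]
    - [0, 0, 0, 0, -1]
    - [0, 0, 0, 0, -1]

```text
time: 21.27
tool_pos: [570.9, 289.4, 302.4]
tcp_rot: [3.136, -0.05, 3.123]
contact_force: [0.1, -0.4, -0.4]
grip_width: 92.1
```

```bash
python3 - <<'E'
from h import *
st(); td((560,297,10))
c=cal("wrist"); s=bot.capture("wrist"); cv2.imwrite("pics/wrist15.png",s)
E
```

```text
t 21.27 pos [570.9 289.4 302.4] rpy [ 3.136 -0.05   3.123] yawdeg 179.0 j6 -1.217 F [ 0.1 -0.4 -0.4] M [ 0.05 -0.13 -0.  ] w 92.1
tip [562.1 290.6 124.7] mag [121.8 404.8] -> tool delta mm [ -3.5   5.7 114.7] len 115
```

View pics/wrist15.png

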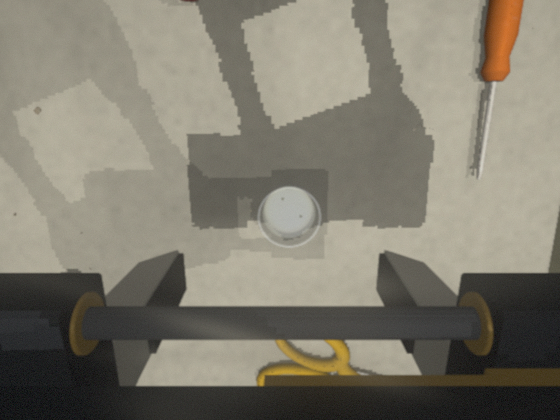

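```bash
python3 - <<'E'
from h import *
c=cal("wrist"); s=cv2.imread("pics/wrist15.png")
g=cv2.GaussianBlur(cv2.cvtColor(s,cv2.COLOR_BGR2GRAY),(5,5),1)
h=cv2.HoughCircles(g[160:270,230:350],cv2.HOUGH_GRADIENT,1,30,param1=80,param2=15,minRadius=27,maxRadius=36)
print(h+np.array([230,160,0]) if h is not None else None)
ctr=(290,217.0)
if h is not None: ctr=(h[0,0,0]+230,h[0,0,1]+160)
for q in ((290,217),ctr):
    B=onz(c,q,30); print(B, np.linalg.norm(onz(c,(q[0]-31,q[1]),30)-onz(c,(q[0]+31,q[1]),30)))
td((B[0],B[1],7))
E
```

```text
[[[288.5        215.5         29.60000038]]]
[561.26505536 296.74962907  30.        ] 45.04756612592672
[560.11014545 295.67514887  30.        ] 44.99707699696397
tip [562.  290.4 124.6] mag [121.7 404.7] -> tool delta mm [ -3.9   4.5 117.6] len 118
```

Request:
jog_arm:
  targets:
    - [-0.2, 0.3, 1, 0, -1]
    - [-0.2, 0.2, 1.8, 0, -1]
    - [0, 0, 2, 0, -1]
    - [0, 0, 2, 0, -1]
    - [0, 0, 1.8, 0, -1]
    - [0, 0, 1.2, 0, -1]
    - [0, 0, 0.6, 0, -1]
    - [0, 0, 0, 0, -1]

```text
time: 21.98
tool_pos: [568.2, 291.6, 191.9]
tcp_rot: [3.137, -0.05, 3.119]
contact_force: [-0.2, 0.6, 0.2]
grip_width: 92.1
```

```bash
python3 - <<'E'
from h import *
st(); td((560.8,296.3,7))
E
```

```text
t 21.98 pos [568.2 291.6 191.9] rpy [ 3.137 -0.05   3.119] yawdeg 178.7 j6 -1.214 F [-0.2  0.6  0.2] M [ 0.14 -0.12  0.1 ] w 92.1
tip [559.2 292.7  14.1] mag [118.9 406.9] -> tool delta mm [-1.9  3.6  7.1] len 8
```

Request:
jog_arm:
  targets:
    - [-0.2, 0.35, 0.5, 0, -1]
    - [0, 0, 0, 0, 0.8]
    - [0, 0, 0, 0, 0.8]
    - [0, 0, 0, 0, 0.8]
    - [0, 0, 0, 0, 0.8]
    - [0, 0, 0, 0, 0.8]
    - [0, 0, 0, 0, 0.8]
    - [0, 0, 0, 0, 0.8]
    - [0, 0, 0, 0, 0.8]
    - [0, 0, 0, 0, 0.8]

```text
time: 22.82
tool_pos: [571.3, 295.5, 190.5]
tcp_rot: [3.134, -0.044, 3.119]
contact_force: [-0.1, 0.3, -1.0]
grip_width: 44.1
```

Request:
jog_arm:
  targets:
    - [0, 0, 0, 0, 0.8]
    - [0, 0, 0, 0, 0.8]

```text
time: 22.98
tool_pos: [571.3, 295.4, 190.4]
tcp_rot: [3.134, -0.044, 3.119]
contact_force: [-0.2, -0.3, -0.3]
grip_width: 44.3
```

```bash
python3 - <<'E'
from h import *
st(); g=frommag(0,90); print(g); td((g[0],g[1],22))
c=cal("wrist"); s=bot.capture("wrist"); cv2.imwrite("pics/wrist16.png",s)
E
```

```text
t 22.98 pos [571.3 295.4 190.4] rpy [ 3.134 -0.044  3.119] yawdeg 178.7 j6 -1.21 F [-0.2 -0.3 -0.3] M [ 0.1  -0.17 -0.01] w 44.3
[428.25490282 -19.36633752]
tip [563.4 296.9  12.6] mag [122.9 411.3] -> tool delta mm [ 128.2 -319.3   -6.1] len 344
```

View pics/wrist16.png

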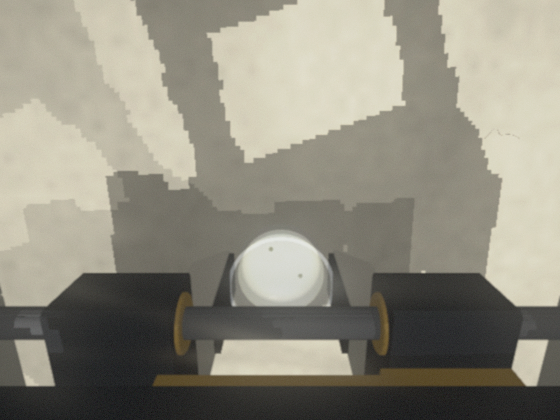

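Second cup gripped at 44.3 mm. I'll lift it slightly and carry it toward the mouth.

Request:
jog_arm:
  targets:
    - [0, 0, -1, 0, 0.8]
    - [0.4, -1, 0, 0, 0.8]
    - [0.6, -1.5, 0, 0, 0.8]
    - [0.8, -2, 0, 0, 0.8]
    - [0.8, -2, 0, 0, 0.8]
    - [0.8, -2, 0, 0, 0.8]
    - [0.8, -2, 0, 0, 0.8]
    - [0.6, -1.5, 0, 0, 0.8]
    - [0.3, -0.8, 0, 0, 0.8]
    - [0, 0, 0, 0, 0.8]

```text
time: 23.87
tool_pos: [516.6, 164.9, 208.2]
tcp_rot: [3.132, -0.038, 3.121]
contact_force: [0.2, -0.3, -0.3]
grip_width: 44.2
```

```bash
python3 - <<'E'
from h import *
st(); g=frommag(0,90); print(g); td((g[0],g[1],22))
E
```

```text
t 23.87 pos [516.6 164.9 208.2] rpy [ 3.132 -0.038  3.121] yawdeg 178.8 j6 -1.401 F [ 0.2 -0.3 -0.3] M [ 0.13 -0.19  0.02] w 44.2
[428.25490282 -19.36633752]
tip [509.9 166.7  30.3] mag [ 74.5 279.1] -> tool delta mm [  77.5 -187.8    9.4] len 203
```

Request:
jog_arm:
  targets:
    - [0.5, -1.2, 0, 0, 0.8]
    - [0.7, -1.8, 0.1, 0, 0.8]
    - [0.9, -2.3, 0.1, 0, 0.8]
    - [0.9, -2.3, 0.1, 0, 0.8]
    - [0.9, -2.3, 0.1, 0, 0.8]
    - [0.9, -2.3, 0.1, 0, 0.8]
    - [0.8, -2, 0.1, 0, 0.8]
    - [0.6, -1.5, 0, 0, 0.8]
    - [0.3, -0.8, 0, 0, 0.8]
    - [0, 0, 0, 0, 0.8]

```text
time: 24.7
tool_pos: [452.8, 0.6, 206.7]
tcp_rot: [3.129, -0.022, 3.126]
contact_force: [-0.3, -0.2, 0.2]
grip_width: 44.1
```

```bash
python3 - <<'E'
from h import *
st(); g=frommag(0,88); print(g); td((g[0],g[1],13))
for n in ("wrist","scene"): cv2.imwrite(f"pics/{n}17.png",bot.capture(n))
s=cv2.imread("pics/scene17.png")[150:330,220:440]; cv2.imwrite("pics/scene17_a.png",cv2.resize(s,None,fx=3.2,fy=3.2,interpolation=cv2.INTER_CUBIC))
E
```

```text
t 24.7 pos [452.8   0.6 206.7] rpy [ 3.129 -0.022  3.126] yawdeg 179.1 j6 -1.737 F [-0.3 -0.2  0.2] M [ 0.08 -0.16 -0.01] w 44.1
[428.1781272  -21.36486336]
tip [449.    2.8  28.8] mag [ 19.9 113. ] -> tool delta mm [ 20.1 -24.7  15.9] len 36
```

View pics/scene17_a.png

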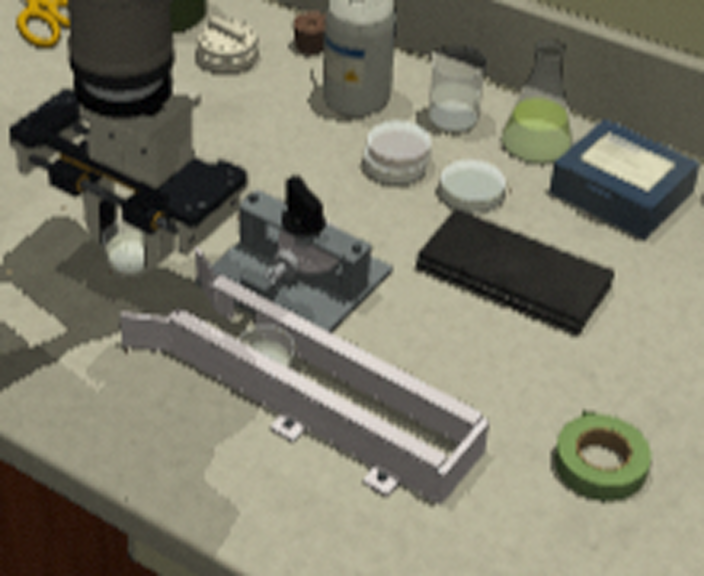

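View pics/wrist17.png

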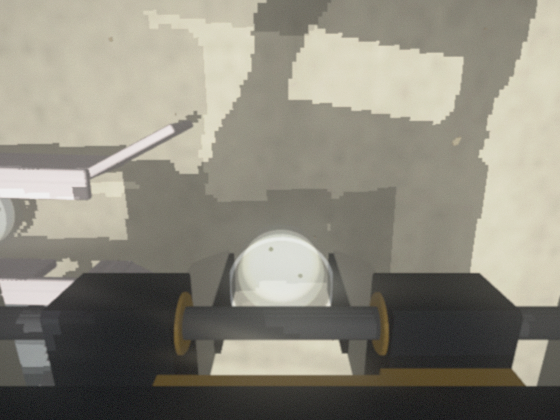

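Request:
jog_arm:
  targets:
    - [0.4, -0.5, 0.2, 0, 0.8]
    - [0.6, -0.7, 0.3, 0, 0.8]
    - [0.5, -0.6, 0.4, 0, 0.8]
    - [0.3, -0.3, 0.3, 0, 0.8]
    - [0.1, 0, 0.2, 0, 0.8]
    - [0, 0, 0, 0, 0.8]

```text
time: 25.3
tool_pos: [432.8, -18.0, 191.3]
tcp_rot: [3.129, -0.021, 3.132]
contact_force: [-0.3, 0.1, -0.1]
grip_width: 44.0
```

```bash
python3 - <<'E'
from h import *
st(); g=frommag(0,88); td((g[0],g[1],13))
E
```

```text
t 25.3 pos [432.8 -18.  191.3] rpy [ 3.129 -0.021  3.132] yawdeg 179.4 j6 -1.793 F [-0.3  0.1 -0.1] M [ 0.11 -0.15 -0.07] w 44.0
tip [429.2 -15.7  13.4] mag [ 0.8 93.7] -> tool delta mm [ 0.9 -5.7  0.3] len 6
```

Request:
jog_arm:
  targets:
    - [0, 0, 0, 0, -0.35]
    - [0, 0, 0, 0, -0.35]
    - [0, 0, 0, 0, -0.35]
    - [0, 0, 0, 0, -0.35]
    - [0, -0.8, 0, 1, -0.35]
    - [0, -1.2, 0, 0.5, -0.35]
    - [0, -1.2, 0, 0, -0.35]
    - [0, -1.2, 0, 0, -0.35]
    - [0, -0.8, 0, 0, -0.35]
    - [0, 0, 0, 0, -0.35]

```text
time: 26.13
tool_pos: [432.2, -73.1, 191.3]
tcp_rot: [3.13, -0.018, 3.103]
contact_force: [0.5, 0.2, -1.0]
grip_width: 62.2
```

```bash
python3 - <<'E'
from h import *
st(); g=frommag(0,-54); td((g[0],g[1],12))
for n in ("wrist",): cv2.imwrite(f"pics/{n}18.png",bot.capture(n))
E
```

```text
t 26.13 pos [432.2 -73.1 191.3] rpy [ 3.13  -0.018  3.103] yawdeg 177.8 j6 -1.884 F [ 0.5  0.2 -1. ] M [ 0.09 -0.22  0.01] w 62.2
tip [429.  -70.9  13.3] mag [ 2.8 38.5] -> tool delta mm [  2.7 -92.6   0.3] len 93
```

View pics/wrist18.png

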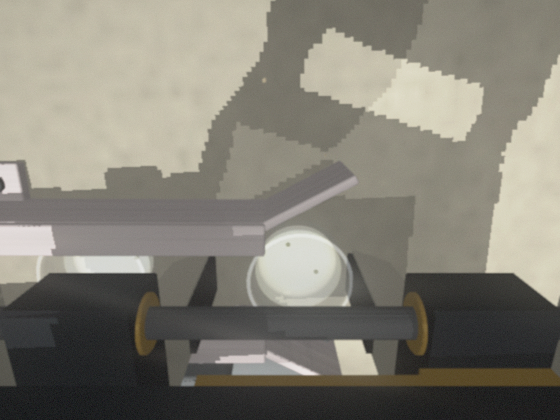

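Request:
jog_arm:
  targets:
    - [0.08, -0.7, 0, 0, -0.35]
    - [0.08, -1, 0, 0, -0.35]
    - [0.08, -1, 0, 0, -0.35]
    - [0, -1, 0, 0, -0.35]
    - [0, -1, 0, 0, -0.35]
    - [0, -0.5, 0, 0, -0.35]
    - [0, 0, 0, 0, -0.35]

```text
time: 26.77
tool_pos: [427.1, -129.0, 190.7]
tcp_rot: [3.129, -0.018, 3.103]
contact_force: [0.3, 0.5, -0.0]
grip_width: 61.8
```

```bash
python3 - <<'E'
from h import *
st(); g=frommag(0,-54); td((g[0],g[1],12))
for n in ("wrist","scene"): cv2.imwrite(f"pics/{n}19.png",bot.capture(n))
s=cv2.imread("pics/scene19.png")[150:330,220:440]; cv2.imwrite("pics/scene19_a.png",cv2.resize(s,None,fx=3.2,fy=3.2,interpolation=cv2.INTER_CUBIC))
E
```

```text
t 26.77 pos [ 427.1 -129.   190.7] rpy [ 3.129 -0.018  3.103] yawdeg 177.8 j6 -2.003 F [ 0.3  0.5 -0. ] M [ 0.16 -0.19 -0.03] w 61.8
tip [ 423.9 -126.7   12.8] mag [ -0.2 -17.5] -> tool delta mm [ -0.2 -36.5   0.3] len 37
```

The picture-viewing limit is reached, so from here I'll check by numbers. I'll continue the push.

Request:
jog_arm:
  targets:
    - [0, -0.6, 0, 0, -0.35]
    - [0, -0.9, 0, 0, -0.35]
    - [0, -0.9, 0, 0, -0.35]
    - [0, -0.7, 0, 0, -0.35]
    - [0, -0.4, 0, 0, -0.35]
    - [0, 0, 0, 0, -0.35]
    - [0, 0, 0, 0, -0.35]

```text
time: 27.45
tool_pos: [425.5, -166.2, 190.1]
tcp_rot: [3.129, -0.019, 3.105]
contact_force: [0.3, 1.4, 0.4]
grip_width: 62.1
```

```bash
python3 - <<'E'
from h import *
st(); g=frommag(0,-54); td((g[0],g[1],12))
c=cal("wrist"); s=bot.capture("wrist"); cv2.imwrite("pics/wrist20.png",s)
# rim of cup between fingers: look for bright ring rows/cols
g=cv2.cvtColor(s,cv2.COLOR_BGR2GRAY)
for r in (275,285,295): print(r, g[r,200:400:4].tolist())
b=cv2.GaussianBlur(g,(5,5),1)
h=cv2.HoughCircles(b[215:345,200:400],cv2.HOUGH_GRADIENT,1,20,param1=60,param2=12,minRadius=44,maxRadius=60)
if h is not None:
    for q in h[0][:4]:
        X=onz(c,(q[0]+200,q[1]+215),30); print(q, X, "mag",tomag(X))
E
```

```text
t 27.45 pos [ 425.5 -166.2  190.1] rpy [ 3.129 -0.019  3.105] yawdeg 177.9 j6 -2.077 F [0.3 1.4 0.4] M [ 0.21 -0.11 -0.02] w 62.1
tip [ 422.1 -163.8   12.2] mag [ -0.6 -54.6] -> tool delta mm [-0.6  0.6  0.2] len 1
275 [88, 62, 62, 61, 92, 120, 122, 124, 124, 126, 124, 131, 167, 152, 168, 191, 210, 215, 216, 217, 216, 216, 217, 217, 216, 217, 217, 218, 217, 174, 216, 215, 214, 208, 178, 179, 141, 111, 138, 84, 78, 113, 117, 113, 113, 115, 110, 114, 109, 110]
285 [56, 59, 57, 61, 71, 121, 123, 123, 126, 123, 124, 124, 181, 131, 139, 177, 182, 207, 212, 214, 216, 215, 216, 215, 216, 215, 213, 215, 214, 212, 212, 209, 191, 180, 178, 145, 138, 112, 127, 90, 85, 83, 112, 115, 115, 113, 108, 112, 111, 112]
295 [51, 51, 53, 50, 115, 122, 120, 119, 122, 122, 124, 123, 167, 145, 135, 136, 172, 180, 184, 184, 199, 215, 217, 218, 216, 215, 214, 212, 202, 191, 182, 181, 180, 165, 140, 139, 137, 125, 116, 84, 80, 77, 76, 107, 110, 114, 110, 108, 109, 108]
[99.5 74.5 53.8] [ 420.88249889 -156.81488818   30.        ] mag [ -2.09062113 -47.63025002]
[97.5 50.5 44.9] [ 409.55277892 -157.3988486    30.        ] mag [-13.38957319 -48.64870314]
```

The second cup measures at magazine (-2,-48). I'll back off, lift out and check both cups from above.

Request:
jog_arm:
  targets:
    - [0, 0.3, 0, 0, -0.45]
    - [0, 0, 0, 0, -0.45]
    - [0, 0, -0.8, 0, -0.45]
    - [0, 0, -1.5, 0, -0.45]
    - [0, 0, -2, 0, -0.45]
    - [0, 0, -2.5, 0, -0.45]
    - [0, 0, -2.5, 0, -0.45]
    - [0, 0, -2.5, 0, -1]
    - [0, 0, -1.5, 0, -1]
    - [0, 0, 0, 0, -1]

```text
time: 28.33
tool_pos: [427.6, -162.0, 331.7]
tcp_rot: [3.127, -0.023, 3.109]
contact_force: [0.5, -0.1, 0.1]
grip_width: 81.9
```

```bash
python3 - <<'E'
from h import *
st()
c=cal("wrist"); s=bot.capture("wrist"); cv2.imwrite("pics/wrist21.png",s)
g=cv2.GaussianBlur(cv2.cvtColor(s,cv2.COLOR_BGR2GRAY),(5,5),1)
# expected pixel
for y in (-48,-128): 
    X=frommag(-1,y); print("expect px",proj(c,(X[0],X[1],30)), "r px", abs(proj(c,(X[0],X[1]+23.5,30))[0]-proj(c,(X[0],X[1],30))[0]))
h=cv2.HoughCircles(g[140:260],cv2.HOUGH_GRADIENT,1,30,param1=80,param2=14,minRadius=25,maxRadius=36)
if h is not None:
    for q in h[0][:8]:
        X=onz(c,(q[0],q[1]+140),30); print(np.round(q,1),"px",(q[0],q[1]+140), "mag",np.round(tomag(X),1))
# white disc blobs (cup foot) in lane
hsv=cv2.cvtColor(s,cv2.COLOR_BGR2HSV)
E
```

```text
t 28.33 pos [ 427.6 -162.   331.7] rpy [ 3.127 -0.023  3.109] yawdeg 178.1 j6 -2.07 F [ 0.5 -0.1  0.1] M [ 0.08 -0.22 -0.01] w 81.9
expect px [282.37773415 201.65439318] r px 29.349352823881986
expect px [181.9822621  201.49749297] r px 29.49945071153317
[184.5  55.5  27.3] px (np.float32(184.5), np.float32(195.5)) mag [  -5.9 -125.7]
[282.5  58.5  28.6] px (np.float32(282.5), np.float32(198.5)) mag [ -3.6 -47.9]
```

Both cups stand in the lane at magazine y ≈ -48 and -126. I'll go back to the knob, whose bar is now at about 61°.

```bash
python3 - <<'E'
from h import *
td((535.3,-114,130))
E
```

```text
tip [ 423.3 -159.1  152.6] mag [  0.4 -49.8] -> tool delta mm [-111.    48.4   20.7] len 123
```

Request:
jog_arm:
  targets:
    - [-0.8, 0.35, 0, 0, -1]
    - [-1.3, 0.6, 0, 0, -1]
    - [-1.6, 0.7, 0, 0, -1]
    - [-1.6, 0.7, 0, 0, -1]
    - [-1.6, 0.7, 0, 0, -1]
    - [-1.6, 0.7, 0, 0, -1]
    - [-1.2, 0.5, 0, 0, -1]
    - [-0.7, 0.3, 0, 0, -1]
    - [0, 0, 0, 0, -1]

```text
time: 29.13
tool_pos: [542.1, -112.0, 317.1]
tcp_rot: [3.12, -0.039, 3.109]
contact_force: [-0.2, -0.4, -0.4]
grip_width: 91.6
```

Request:
jog_arm:
  targets:
    - [0, 0, 0, 4, -1]
    - [0, 0, 0, 6, -1]
    - [0, 0, 0, 7, -1]
    - [0, 0, 0, 7, -1]
    - [0, 0, 0, 7, -1]
    - [0, 0, 0, 7, -1]
    - [0, 0, 0, 7, -1]
    - [0, 0, 0, 7, -1]
    - [0, 0, 0, 7, -1]
    - [0, 0, 0, 7, -1]

```text
time: 29.97
tool_pos: [540.0, -109.9, 307.6]
tcp_rot: [-3.099, -0.047, 1.929]
contact_force: [-1.3, 1.0, 0.4]
grip_width: 91.5
```

Request:
jog_arm:
  targets:
    - [0, 0, 0, 7, -1]
    - [0, 0, 0, 7, -1]
    - [0, 0, 0, 7, -1]
    - [0, 0, 0, 7, -1]
    - [0, 0, 0, 7, -1]
    - [0, 0, 0, 7, -1]
    - [0, 0, 0, 5, -1]
    - [0, 0, 0, 0, -1]

```text
time: 30.63
tool_pos: [537.0, -109.4, 301.5]
tcp_rot: [-3.065, 0.004, 1.083]
contact_force: [-0.0, 1.3, -0.1]
grip_width: 91.5
```

```bash
python3 - <<'E'
from h import *
st(); td((535.3,-114,65))
c=cal("wrist"); s=bot.capture("wrist"); cv2.imwrite("pics/wrist22.png",s)
g=cv2.cvtColor(s,cv2.COLOR_BGR2GRAY)
m=(g<62).astype(np.uint8); m[265:]=0; m[:100]=0
print("expected flange px",proj(c,(535.2,-114,59.5)),"knob top px",proj(c,(535.2,-114,89.5)))
for k in cv2.findContours(m,cv2.RETR_EXTERNAL,cv2.CHAIN_APPROX_NONE)[0]:
    if cv2.contourArea(k)>300: print(cv2.contourArea(k),cv2.boundingRect(k),np.round(cv2.fitEllipse(k)[0],1),cv2.minAreaRect(k))
E
```

```text
t 30.63 pos [ 537.  -109.4  301.5] rpy [-3.065  0.004  1.083] yawdeg 62.0 j6 0.142 F [-0.   1.3 -0.1] M [-0.04 -0.07 -0.07] w 91.5
tip [ 524.6 -103.6  124. ] mag [99.5  9.5] -> tool delta mm [-3.9 18.8 57.8] len 61
expected flange px [312.03672476 228.95080011] knob top px [312.25980745 248.06544729]
2155.0 (285, 197, 53, 68) [309.7 230. ] ((312.5, 231.0), (64.31196594238281, 50.93507766723633), 59.036251068115234)
```

The tilt has grown to about 0.077 rad during the positive twist. I'll test whether a negative twist undoes it before gripping.

Request:
jog_arm:
  targets:
    - [0, 0, 0, -7, -1]
    - [0, 0, 0, -7, -1]
    - [0, 0, 0, -7, -1]
    - [0, 0, 0, -7, -1]

```text
time: 31.02
tool_pos: [536.1, -109.3, 299.8]
tcp_rot: [-3.069, -0.035, 1.592]
contact_force: [-0.9, 0.2, -0.0]
grip_width: 91.6
```

Request:
jog_arm:
  targets:
    - [0, 0, -0.2, 0, -1]
    - [0, 0, -0.2, 0, -1]
    - [0, 0, -0.2, 0, -1]
    - [0, 0, -0.2, 0, -1]

```text
time: 31.35
tool_pos: [536.2, -109.5, 307.2]
tcp_rot: [-3.066, -0.036, 1.595]
contact_force: [0.5, -0.5, 0.4]
grip_width: 92.1
```

Request:
jog_arm:
  targets:
    - [0, 0, 0, 0, -1]
    - [0, 0, 0, 0, -1]
    - [0, 0, 0, 0, -1]
    - [0, 0, 0, 0, -1]

```text
time: 31.68
tool_pos: [536.4, -109.6, 308.0]
tcp_rot: [-3.068, -0.036, 1.592]
contact_force: [0.5, 0.3, 0.3]
grip_width: 91.9
```

```bash
python3 - <<'E'
from h import *
o=st(); td((535.3,-114,65)); print(np.round(o["joint_positions"],4))
E
```

```text
t 31.68 pos [ 536.4 -109.6  308. ] rpy [-3.068 -0.036  1.592] yawdeg 91.2 j6 -0.369 F [0.5 0.3 0.3] M [ 0.02 -0.18 -0.03] w 91.9
tip [ 523.1 -103.5  130.6] mag [98.   9.6] -> tool delta mm [-13.1  16.8  64.1] len 68
[-0.3433  0.496   1.5673  0.0075  1.1602 -0.369 ]
```

Request:
jog_arm:
  targets:
    - [0, -4, 0, 0, -1]
    - [0, -4, 0, 0, -1]
    - [0, -4, 0, 0, -1]
    - [0, 0, 0, 0, -1]
    - [0, 0, 0, 0, -1]

```text
time: 32.1
tool_pos: [411.7, -111.4, 313.9]
tcp_rot: [-3.064, -0.038, 1.592]
contact_force: [1.1, -0.4, 0.3]
grip_width: 91.6
```

Request:
jog_arm:
  targets:
    - [0, 1.2, 0, 0, -1]
    - [0, 1.2, 0, 0, -1]
    - [0, 1.2, 0, 0, -1]
    - [0, 1.2, 0, 0, -1]
    - [0, 1.2, 0, 0, -1]
    - [0, 1.2, 0, 0, -1]
    - [0, 1.2, 0, 0, -1]
    - [0, 1.2, 0, 0, -1]
    - [0, 1, 0, 0, -1]
    - [0, 0, 0, 0, -1]

```text
time: 32.93
tool_pos: [531.8, -108.5, 304.8]
tcp_rot: [-3.07, -0.035, 1.593]
contact_force: [0.2, -0.2, 0.1]
grip_width: 91.6
```

```bash
python3 - <<'E'
from h import *
o=st(); td((535.3,-114,65)); print(np.round(o["joint_positions"],4), sum(o["joint_positions"][i] for i in (1,2,4))-np.pi)
E
```

```text
t 32.93 pos [ 531.8 -108.5  304.8] rpy [-3.07  -0.035  1.593] yawdeg 91.3 j6 -0.371 F [ 0.2 -0.2  0.1] M [-0.01 -0.13  0.02] w 91.6
tip [ 518.9 -102.5  127.4] mag [93.8 10.4] -> tool delta mm [-14.1  20.5  60.6] len 66
[-0.3444  0.4914  1.5856  0.0081  1.144  -0.3714] 0.07941986256285061
```

Request:
jog_arm:
  targets:
    - [0, 0.5, 0, 5, -1]
    - [0, 0.5, 0, 5, -1]
    - [0, 0.4, 0, 5, -1]
    - [0, 0.3, 0, 5, -1]
    - [0, 0, 0, 5, -1]
    - [0, 0, 0, 4, -1]
    - [0, 0, 0, 0, -1]

```text
time: 33.52
tool_pos: [553.3, -108.8, 300.8]
tcp_rot: [-3.06, 0.006, 1.067]
contact_force: [-0.6, -0.1, -0.6]
grip_width: 91.6
```

```bash
python3 - <<'E'
from h import *
o=st(); td((535.3,-114,100)); td((535.3,-114,65))
c=cal("wrist"); s=bot.capture("wrist"); cv2.imwrite("pics/wrist23.png",s)
g=cv2.cvtColor(s,cv2.COLOR_BGR2GRAY)
m=(g<62).astype(np.uint8); m[300:]=0; m[:150]=0; m[:,:230]=0; m[:,370:]=0
print("expected flange px",proj(c,(535.2,-114,59.5)),"knob top px",proj(c,(535.2,-114,89.5)))
for k in cv2.findContours(m,cv2.RETR_EXTERNAL,cv2.CHAIN_APPROX_NONE)[0]:
    if cv2.contourArea(k)>300:
        print(cv2.contourArea(k),cv2.boundingRect(k))
        mm=np.zeros_like(m); cv2.drawContours(mm,[k],-1,1,-1)
        for r in range(200,301,6):
            x=np.nonzero(mm[r])[0]
            if len(x): print(r,x[0],x[-1],x[-1]-x[0]+1)
E
```

```text
t 33.52 pos [ 553.3 -108.8  300.8] rpy [-3.06   0.006  1.067] yawdeg 61.2 j6 0.168 F [-0.6 -0.1 -0.6] M [-0.04 -0.13  0.01] w 91.6
tip [ 540.1 -102.8  123.4] mag [115.   10.9] -> tool delta mm [-12.    3.1  23.3] len 26
tip [ 540.1 -102.8  123.4] mag [115.   10.9] -> tool delta mm [-11.8   5.9  58.2] len 60
expected flange px [291.81978166 240.01263471] knob top px [289.06934493 260.46999349]
2087.5 (266, 209, 52, 62)
212 283 299 17
218 276 305 30
224 269 305 37
230 267 314 48
236 266 315 50
242 266 317 52
248 268 316 49
254 271 312 42
260 280 304 25
266 280 299 20
```

The flange appears exactly where expected, at (291.5,240), so the spindle position holds. I'll descend onto the knob.

Request:
jog_arm:
  targets:
    - [-0.3, 0.1, 0.8, 0, -1]
    - [-0.3, 0.15, 1.2, 0, -1]
    - [-0.3, 0.15, 1.2, 0, -1]
    - [-0.2, 0.1, 1, 0, -1]
    - [-0.1, 0, 0.7, 0, -1]
    - [0, 0, 0.3, 0, -1]
    - [0, 0, 0, 0, -1]

```text
time: 34.15
tool_pos: [547.8, -120.8, 243.8]
tcp_rot: [-3.06, 0.005, 1.083]
contact_force: [0.2, -0.1, 0.4]
grip_width: 91.9
```

```bash
python3 - <<'E'
from h import *
o=st(); td((535.3,-114,65))
p,R=pose(); print("grasp pt",np.round(p+R@[0,0,159],1))
E
```

```text
t 34.15 pos [ 547.8 -120.8  243.8] rpy [-3.06   0.005  1.083] yawdeg 62.1 j6 0.129 F [ 0.2 -0.1  0.4] M [-0.   -0.03  0.03] w 91.9
tip [ 534.6 -114.8   66.4] mag [109.9  -1.3] -> tool delta mm [1.  0.4 1.4] len 2
grasp pt [ 536.  -115.4   85.4]
```

Request:
jog_arm:
  targets:
    - [0.1, 0, 0.1, 1, -1]
    - [0, 0, 0, 0, 1]
    - [0, 0, 0, 0, 1]
    - [0, 0, 0, 0, 1]
    - [0, 0, 0, 0, 1]
    - [0, 0, 0, 0, 1]
    - [0, 0, 0, 0, 1]
    - [0, 0, 0, 0, 1]
    - [0, 0, 0, 0, 1]
    - [0, 0, 0, 0, 1]

```text
time: 34.98
tool_pos: [549.1, -119.5, 245.1]
tcp_rot: [-3.065, 0.006, 1.066]
contact_force: [-0.1, -0.0, 0.7]
grip_width: 36.3
```

Request:
jog_arm:
  targets:
    - [0, 0, 0, 0, 1]
    - [0, 0, 0, 0, 1]
    - [0, 0, 0, 0, 1]
    - [0, 0, 0, 0, 1]
    - [0, 0, 0, 0, 1]
    - [0, 0, 0, 0, 1]

```text
time: 35.48
tool_pos: [548.6, -119.2, 245.1]
tcp_rot: [-3.063, 0.006, 1.066]
contact_force: [-1.8, 0.7, -0.1]
grip_width: 12.4
```

```bash
python3 - <<'E'
from h import *
o=st(); td((535.3,-114,65))
p,R=pose(); print("grasp pt",np.round(p+R@[0,0,159],1))
E
```

```text
t 35.48 pos [ 548.6 -119.2  245.1] rpy [-3.063  0.006  1.066] yawdeg 61.1 j6 0.149 F [-1.8  0.7 -0.1] M [-0.18 -0.31  0.08] w 12.4
tip [ 535.9 -113.4   67.7] mag [111.1   0.2] -> tool delta mm [-0.8  0.   2.7] len 3
grasp pt [ 537.2 -114.    86.6]
```

Gripped at 12.4 mm with low forces. I'll turn on toward fully out.

Request:
jog_arm:
  targets:
    - [0, 0, 0, -5, 1]
    - [0, 0, 0, -7, 1]
    - [0, 0, 0, -7, 1]
    - [0, 0, 0, -7, 1]
    - [0, 0, 0, -7, 1]
    - [0, 0, 0, -7, 1]
    - [0, 0, 0, -7, 1]
    - [0, 0, 0, -7, 1]
    - [0, 0, 0, 0, 1]

```text
time: 36.23
tool_pos: [548.9, -119.0, 245.1]
tcp_rot: [-3.094, -0.06, 2.034]
contact_force: [-1.6, 0.1, 0.8]
grip_width: 11.8
```

```bash
python3 - <<'E'
from h import *
o=st(); td((535.3,-114,65))
p,R=pose(); print("grasp pt",np.round(p+R@[0,0,159],1))
E
```

```text
t 36.23 pos [ 548.9 -119.   245.1] rpy [-3.094 -0.06   2.034] yawdeg 116.5 j6 -0.82 F [-1.6  0.1  0.8] M [ 0.14 -0.28  0.12] w 11.8
tip [ 536.6 -113.2   67.6] mag [111.9   0.4] -> tool delta mm [-0.3 -1.4  2.7] len 3
grasp pt [ 537.9 -113.8   86.6]
```

Request:
jog_arm:
  targets:
    - [0, 0, 0, -7, 1]
    - [0, 0, 0, -7, 1]
    - [0, 0, 0, -7, 1]
    - [0, 0, 0, -7, 1]
    - [0, 0, 0, -7, 1]
    - [0, 0, 0, -7, 1]
    - [0, 0, 0, -7, 1]
    - [0, 0, 0, -7, 1]
    - [0, 0, 0, -7, 1]
    - [0, 0, 0, 0, 1]

```text
time: 37.07
tool_pos: [548.8, -119.0, 245.1]
tcp_rot: [3.109, -0.069, -3.138]
contact_force: [-0.9, 2.2, 0.6]
grip_width: 12.3
```

```bash
python3 - <<'E'
from h import *
o=st(); td((535.3,-114,65))
p,R=pose(); print("grasp pt",np.round(p+R@[0,0,159],1))
E
```

```text
t 37.07 pos [ 548.8 -119.   245.1] rpy [ 3.109 -0.069 -3.138] yawdeg -179.8 j6 -1.929 F [-0.9  2.2  0.6] M [-0.35 -0.07  0.02] w 12.3
tip [ 536.6 -113.3   67.6] mag [111.9   0.3] -> tool delta mm [ 1.1 -0.8  2.7] len 3
grasp pt [ 537.9 -113.9   86.6]
```

Request:
jog_arm:
  targets:
    - [0, 0, 0, -7, 1]
    - [0, 0, 0, -7, 1]
    - [0, 0, 0, -7, 1]
    - [0, 0, 0, -7, 1]
    - [0, 0, 0, -7, 1]
    - [0, 0, 0, -7, 1]
    - [0, 0, 0, -7, 1]
    - [0, 0, 0, -4, 1]
    - [0, 0, 0, 0, 1]
    - [0, 0, 0, 0, 1]

```text
time: 37.9
tool_pos: [548.9, -118.1, 245.0]
tcp_rot: [3.068, -0.018, -2.24]
contact_force: [-1.3, 1.1, 0.9]
grip_width: 12.8
```

```bash
python3 - <<'E'
from h import *
o=st()
c=cal("wrist"); s=bot.capture("wrist"); cv2.imwrite("pics/wrist24.png",s)
# predicted pulley outline check: project circles r=28 at z=32 for eccentric angle candidates, mean gradient of brightness inside vs outside
g=cv2.GaussianBlur(cv2.cvtColor(s,cv2.COLOR_BGR2GRAY),(3,3),0).astype(float)
S=np.array([535.0,-114.0])
def prof(dirdeg,z=31,rs=np.arange(14,44,1.0)):
    d=np.array([np.cos(np.radians(dirdeg)),np.sin(np.radians(dirdeg))]); out=[]
    for r in rs:
        u,v=proj(c,(*(S+d*r),z)); ui,vi=int(round(u)),int(round(v)); out.append(int(g[vi,ui]) if 0<=ui<560 and 0<=vi<265 else -1)
    return out
for a in (178,160,200,140,220,-2,20,-22):
    print(a,prof(a))
E
```

```text
t 37.9 pos [ 548.9 -118.1  245. ] rpy [ 3.068 -0.018 -2.24 ] yawdeg -128.3 j6 -2.826 F [-1.3  1.1  0.9] M [-0.14 -0.25 -0.  ] w 12.8
178 [142, 141, 136, 137, 139, 146, 151, 167, 177, 178, 177, 176, 177, 178, 180, 180, 178, 179, 180, 182, 181, 151, 144, 149, 147, 146, 146, 144, 139, 122]
160 [59, 109, 125, 140, 141, 141, 150, 153, 159, 167, 172, 175, 177, 177, 177, 178, 179, 179, 179, 166, 161, 143, 114, 103, 100, 101, 101, 100, 100, 100]
200 [134, 139, 139, 141, 143, 142, 142, 140, 138, 138, 140, 144, 144, 144, 145, 146, 148, 167, 157, 135, 126, 102, 100, 101, 101, 99, 98, 99, 100, 99]
140 [50, 51, 50, 51, 71, 116, 142, 142, 141, 142, 142, 140, 142, 141, 141, 145, 150, 146, 145, 148, 145, 145, 134, 118, 117, 118, 117, 114, 109, 108]
220 [91, 97, 131, 139, 145, 143, 145, 144, 142, 142, 143, 142, 142, 140, 140, 131, 135, 137, 120, 100, 100, 99, 99, 100, 104, 106, 102, 110, 118, 119]
-2 [112, 112, 112, 111, 112, 112, 112, 111, 112, 112, -1, -1, -1, -1, -1, -1, -1, -1, -1, -1, -1, -1, -1, -1, -1, -1, -1, -1, -1, -1]
20 [58, 75, 71, -1, -1, -1, -1, -1, -1, -1, -1, -1, -1, -1, -1, -1, -1, -1, -1, -1, -1, -1, -1, -1, -1, -1, -1, -1, -1, -1]
-22 [46, 45, 47, 58, 68, 90, 91, 95, 113, 115, 114, 115, 116, 116, 115, 116, 115, 116, 117, 116, 117, 117, 117, 115, 127, 137, 149, 150, 150, 150]
```

The edge profile and the turn count agree: the pulley is at about 150°, so about 25° short of fully out. I'll turn a further 10°, which stays within the joint limit, and check.

Request:
jog_arm:
  targets:
    - [0, 0, 0, -6, 1]
    - [0, 0, 0, -5, 1]
    - [0, 0, 0, 0, 1]
    - [0, 0, 0, 0, 1]

```text
time: 38.28
tool_pos: [548.8, -118.0, 245.0]
tcp_rot: [3.066, -0.004, -2.06]
contact_force: [-0.4, 1.0, 0.6]
grip_width: 12.4
```

```bash
cat > pul.py <<'E'
from h import *
from scipy.optimize import least_squares
def edges(name,zs=(28,30,32),dirs=range(0,360,4),S=(535.0,-114.0),save=None,rowmax=262,cols=(0,560)):
    c=cal(name); s=bot.capture(name)
    if save: cv2.imwrite(save,s)
    g=cv2.GaussianBlur(cv2.cvtColor(s,cv2.COLOR_BGR2GRAY),(3,3),0).astype(float)
    S=np.array(S)
    for z in zs:
        P=[];info=[]
        for a in dirs:
            d=np.array([np.cos(np.radians(a)),np.sin(np.radians(a))]); rs=np.arange(16,42,0.5)
            uv=np.array([proj(c,(*(S+d*r),z)) for r in rs])
            if (uv[:,1]>rowmax).any() or (uv[:,0]<cols[0]).any() or (uv[:,0]>cols[1]-2).any() or (uv[:,1]<1).any(): continue
            v=cv2.remap(g.astype(np.float32),uv[:,0].astype(np.float32)[None],uv[:,1].astype(np.float32)[None],cv2.INTER_LINEAR)[0]
            dv=v[4:]-v[:-4]; k=np.argmin(dv[4:])+4  # bright->dark drop
            if dv[k]<-25 and v[k]>125: P.append(S+d*rs[k+2]); info.append((a,rs[k+2]))
        P=np.array(P)
        if len(P)<5: print(z,"few",info); continue
        r=least_squares(lambda q:np.hypot(*(P-q).T)-28,[535,-114],loss="soft_l1")
        e=r.x-S; print("z",z,"n",len(P),"ctr",np.round(r.x,1),"ecc",round(np.hypot(*e),1),"ang",round(np.degrees(np.arctan2(e[1],e[0])),1),"res",np.round(np.median(np.abs(r.fun)),2))
        if z==zs[1]: print(info)
E
python3 - <<'E'
from pul import *
st(); edges("wrist",save="pics/wrist25.png")
E
```

```text
t 38.28 pos [ 548.8 -118.   245. ] rpy [ 3.066 -0.004 -2.06 ] yawdeg -118.0 j6 -3.006 F [-0.4  1.   0.6] M [-0.11 -0.33  0.06] w 12.4
z 28 n 25 ctr [ 527.1 -112.1] ecc 8.1 ang 166.2 res 0.85
z 30 n 25 ctr [ 527.2 -112.7] ecc 7.9 ang 170.4 res 0.88
[(132, np.float64(35.5)), (136, np.float64(36.0)), (140, np.float64(36.0)), (152, np.float64(36.0)), (156, np.float64(36.5)), (160, np.float64(36.5)), (164, np.float64(36.0)), (172, np.float64(35.0)), (176, np.float64(35.0)), (180, np.float64(35.0)), (184, np.float64(34.5)), (188, np.float64(34.5)), (192, np.float64(34.5)), (196, np.float64(33.5)), (200, np.float64(33.0)), (204, np.float64(33.5)), (208, np.float64(34.5)), (212, np.float64(34.0)), (216, np.float64(33.5)), (220, np.float64(33.0)), (224, np.float64(33.0)), (228, np.float64(32.5)), (232, np.float64(31.5)), (236, np.float64(31.0)), (240, np.float64(31.0))]
z 32 n 24 ctr [ 527.5 -113.5] ecc 7.5 ang 176.3 res 0.89
```

The pulley centre is now 7.9 mm toward the lane at 166–176°, which gives about 15.6–15.8 mm of travel. I'll let go and lift.

Request:
jog_arm:
  targets:
    - [0, 0, 0, 0, 0]
    - [0, 0, 0, 0, 0]
    - [0, 0, 0, 0, 0]
    - [0, 0, 0, 0, 0]
    - [0, 0, 0, 0, -0.3]
    - [0, 0, 0, 0, -0.3]
    - [0, 0, 0, 0, -0.3]
    - [0, 0, -0.5, 0, -0.3]
    - [0, 0, -1, 0, -0.3]
    - [0, 0, -1.5, 0, -0.3]

```text
time: 39.17
tool_pos: [550.5, -119.4, 273.7]
tcp_rot: [3.06, -0.006, -2.07]
contact_force: [-0.6, 0.7, 0.2]
grip_width: 59.5
```

Request:
jog_arm:
  targets:
    - [0, 0, -2, 0, -0.5]
    - [0, 0, -2.5, 0, -0.5]
    - [0, 0, -2.5, 0, -0.5]
    - [0, 0, -2.5, 0, -0.5]
    - [0, 0, -1.5, 0, -0.5]
    - [0, 0, -0.5, 0, -0.5]
    - [0, 0, 0, 0, -0.5]
    - [0, 0, 0, 0, -0.5]

```text
time: 39.83
tool_pos: [558.8, -123.2, 403.1]
tcp_rot: [3.07, -0.005, -2.071]
contact_force: [0.2, -0.3, -0.0]
grip_width: 68.8
```

```bash
python3 - <<'E'
from pul import *
st(); edges("wrist",save="pics/wrist26.png")
c=cal("wrist")
print("flange exp px",proj(c,(535,-114,59.5)))
for y in (-48,-126):
    X=frommag(-1,y); print("cup px",proj(c,(X[0],X[1],30)))
E
```

```text
t 39.83 pos [ 558.8 -123.2  403.1] rpy [ 3.07  -0.005 -2.071] yawdeg -118.6 j6 -2.995 F [ 0.2 -0.3 -0. ] M [ 0.12 -0.07  0.03] w 68.8
z 28 n 24 ctr [ 527.5 -110.1] ecc 8.5 ang 152.8 res 0.24
z 30 n 26 ctr [ 527.6 -110.7] ecc 8.1 ang 155.9 res 0.26
[(116, np.float64(34.0)), (120, np.float64(34.0)), (124, np.float64(34.5)), (128, np.float64(35.0)), (132, np.float64(35.5)), (136, np.float64(35.5)), (140, np.float64(36.0)), (144, np.float64(36.0)), (148, np.float64(36.0)), (152, np.float64(36.0)), (156, np.float64(36.0)), (160, np.float64(36.5)), (164, np.float64(36.0)), (168, np.float64(35.5)), (172, np.float64(35.0)), (176, np.float64(35.0)), (180, np.float64(35.0)), (184, np.float64(34.5)), (188, np.float64(34.5)), (192, np.float64(34.0)), (196, np.float64(34.0)), (200, np.float64(33.5)), (204, np.float64(33.5)), (208, np.float64(33.0)), (212, np.float64(31.0)), (216, np.float64(31.5))]
z 32 n 24 ctr [ 527.7 -111.2] ecc 7.8 ang 159.0 res 0.25
flange exp px [280.55483128 185.50078001]
cup px [362.8966733   79.46483316]
cup px [328.62948127  -6.3715193 ]
```

```bash
python3 - <<'E'
import numpy as np
from scipy.optimize import least_squares
D=np.radians([0,113.8,270.6,275.6,456.5])
for n,C in (("z30",[(538.1,-106.9),(527.2,-113.3),(541.3,-118.0),(542.4,-115.3),(527.6,-110.7)]),("z32",[(537.8,-106.9),(527.5,-112.5),(540.8,-118.6),(542.1,-115.7),(527.7,-111.2)]),("z28",[(538.4,-106.9),(527.0,-113.9),(541.8,-117.3),(542.7,-114.8),(527.5,-110.1)])):
    C=np.array(C)
    f=lambda q:(C-np.c_[q[0]+8*np.cos(q[2]+D),q[1]+8*np.sin(q[2]+D)]).ravel()
    r=least_squares(f,[535,-114,1.1]); now=np.degrees(r.x[2])+96.5
    print(n,np.round(r.x[:2],1),"phi0",round(np.degrees(r.x[2]),1),"now",round(now,1),"travel",round(8*(1-np.cos(np.radians(now+2.2))),2),"res",np.round(r.fun,1))
E
```

```text
z30 [ 534.8 -113.6] phi0 63.2 now 159.7 travel 15.61 res [-0.3 -0.4  0.4 -0.1 -0.7 -0.9  0.2  1.2  0.3  0.2]
z32 [ 534.6 -113.7] phi0 61.1 now 157.6 travel 15.51 res [-0.7 -0.2  0.9  0.5 -0.8 -1.1  0.2  1.2  0.5 -0.5]
z28 [ 535.  -113.4] phi0 65.1 now 161.6 travel 15.68 res [ 0.1 -0.8  0.  -0.7 -0.4 -0.6  0.2  1.2  0.1  0.8]
```

Request:
jog_arm:
  targets:
    - [1, 0, 0, 0, -0.5]
    - [2, 0, 0, 0, -0.5]
    - [2.5, 0, 0, 0, -0.5]
    - [2, 0, 0, 0, -0.5]
    - [1, 0, 0, 0, -0.5]
    - [0, 0, 0, 0, -0.5]
    - [0, 0, 0, 0, -0.5]

```text
time: 40.47
tool_pos: [520.1, -190.3, 395.9]
tcp_rot: [3.056, -0.02, -2.089]
contact_force: [0.1, 0.2, -0.3]
grip_width: 68.6
```

```bash
python3 - <<'E'
from h import *
st()
c=cal("wrist"); s=bot.capture("wrist"); cv2.imwrite("pics/wrist27.png",s)
sc=bot.capture("scene"); sd=bot.capture("side"); cv2.imwrite("pics/scene27.png",sc); cv2.imwrite("pics/side27.png",sd)
g=cv2.GaussianBlur(cv2.cvtColor(s,cv2.COLOR_BGR2GRAY),(3,3),0)
for y in (-48,-126):
    X=frommag(-1,y); p=proj(c,(X[0],X[1],30)); rp=np.linalg.norm(proj(c,(X[0]+23.5,X[1],30))-p); print("cup exp px",p,"r",rp)
    x0,y0=int(p[0])-50,int(p[1])-50; x0=max(x0,0);y0=max(y0,0)
    h=cv2.HoughCircles(g[y0:y0+100,x0:x0+100],cv2.HOUGH_GRADIENT,1,20,param1=60,param2=12,minRadius=int(rp*0.8),maxRadius=int(rp*1.15))
    if h is not None:
        for q in h[0][:3]:
            W=onz(c,(q[0]+x0,q[1]+y0),30); print("  circ",np.round(q,1),"mag",np.round(tomag(W),1))
# plunger nose: profile along lane x at y=0,z=26..30
for y in (0,-8,8):
    print("y",y,[(x,int(g[int(round(v)),int(round(u))])) for x in range(-24,26,3) for u,v in [proj(c,(*frommag(x,y),28))]])
# bystanders: diff against first pictures
s0=cv2.imread("pics/side0.png"); sc0=cv2.imread("pics/scene6.png"); cs=cal("side"); cc=cal("scene")
for n,X in (("vial",(629,110,28)),("tape",(482,-398,19)),("case",(624,-249,21))):
    for nm,a,b,cm in (("side",s0,sd,cs),("scene",sc0,sc,cc)):
        u,v=proj(cm,X); u,v=int(u),int(v); r=22
        A=a[max(v-r,0):v+r,max(u-r,0):u+r].astype(int);B=b[max(v-r,0):v+r,max(u-r,0):u+r].astype(int)
        print(n,nm,(u,v),"mean abs diff",round(np.abs(A-B).mean(),1))
E
```

```text
t 40.47 pos [ 520.1 -190.3  395.9] rpy [ 3.056 -0.02  -2.089] yawdeg -119.7 j6 -3.104 F [ 0.1  0.2 -0.3] M [ 0.15 -0.16 -0.03] w 68.6
cup exp px [352.16027014 167.34047138] r 24.311196413396644
  circ [49.5 48.5 21.8] mag [ -1.2 -50. ]
cup exp px [317.54758211  93.0140024 ] r 25.96259289501463
  circ [51.5 50.5 21.8] mag [  -1.6 -125.2]
y 0 [(-24, 164), (-21, 130), (-18, 116), (-15, 116), (-12, 120), (-9, 134), (-6, 136), (-3, 138), (0, 138), (3, 136), (6, 137), (9, 136), (12, 122), (15, 124), (18, 148), (21, 161), (24, 159)]
y -8 [(-24, 165), (-21, 130), (-18, 116), (-15, 118), (-12, 131), (-9, 137), (-6, 137), (-3, 136), (0, 136), (3, 137), (6, 135), (9, 135), (12, 135), (15, 134), (18, 144), (21, 160), (24, 159)]
y 8 [(-24, 166), (-21, 130), (-18, 126), (-15, 162), (-12, 129), (-9, 137), (-6, 138), (-3, 137), (0, 137), (3, 134), (6, 136), (9, 138), (12, 192), (15, 202), (18, 172), (21, 160), (24, 161)]
vial side (207, 269) mean abs diff 3.4
vial scene (269, 182) mean abs diff 9.7
tape side (289, 152) mean abs diff 6.8
tape scene (403, 288) mean abs diff 9.9
case side (237, 177) mean abs diff 5.0
case scene (374, 230) mean abs diff 6.5
```

The cups measure at magazine (-1,-50) and (-2,-125), and the plunger nose shows in the lane up to x≈11. Joint 6 is very close to its limit (-3.104), so I'll twist it away from the limit before handing in.

Request:
jog_arm:
  targets:
    - [0, 0, 0, 3, -0.5]
    - [0, 0, 0, 6, -0.5]
    - [0, 0, 0, 6, -0.5]
    - [0, 0, 0, 6, -0.5]
    - [0, 0, 0, 4, -0.5]
    - [0, 0, 0, 0, -0.5]
    - [0, 0, 0, 0, -0.5]

```text
time: 41.2
tool_pos: [523.2, -184.5, 396.5]
tcp_rot: [3.075, -0.053, -2.532]
contact_force: [-0.2, 0.9, 0.3]
grip_width: 68.9
```

```bash
python3 - <<'E'
from pul import *
o=st(); print(np.round(o["joint_positions"],3),np.round(o["dq"],3))
edges("wrist",S=(534.8,-113.6),save="pics/wrist28.png")
c=cal("wrist"); s=cv2.imread("pics/wrist28.png"); g=cv2.GaussianBlur(cv2.cvtColor(s,cv2.COLOR_BGR2GRAY),(3,3),0)
for y in (-48,-126):
    X=frommag(-1,y); p=proj(c,(X[0],X[1],30)); rp=np.linalg.norm(proj(c,(X[0]+23.5,X[1],30))-p)
    x0,y0=max(int(p[0])-50,0),max(int(p[1])-50,0)
    h=cv2.HoughCircles(g[y0:y0+100,x0:x0+100],cv2.HOUGH_GRADIENT,1,20,param1=60,param2=12,minRadius=int(rp*0.8),maxRadius=int(rp*1.15))
    if h is not None:
        for q in h[0][:2]: print("cup",y,np.round(q,1),"mag",np.round(tomag(onz(c,(q[0]+x0,q[1]+y0),30)),1))
for y in (0,-9):
    print("y",y,[(x,int(g[int(round(v)),int(round(u))])) for x in range(3,25,1) for u,v in [proj(c,(*frommag(x,y),29))]])
E
```

```text
t 41.2 pos [ 523.2 -184.5  396.5] rpy [ 3.075 -0.053 -2.532] yawdeg -145.1 j6 -2.649 F [-0.2  0.9  0.3] M [ 0.12 -0.14  0.03] w 68.9
[-0.473  0.425  1.421 -0.015  1.379 -2.649] [ 0.014  0.001 -0.003  0.003 -0.     0.017]
z 28 n 16 ctr [ 528.1 -110.1] ecc 7.6 ang 152.3 res 0.27
z 30 n 17 ctr [ 527.8 -110.8] ecc 7.5 ang 157.9 res 0.25
[(112, np.float64(33.0)), (116, np.float64(33.5)), (120, np.float64(34.0)), (124, np.float64(33.5)), (128, np.float64(34.0)), (132, np.float64(35.0)), (136, np.float64(35.0)), (140, np.float64(35.0)), (144, np.float64(35.5)), (148, np.float64(35.5)), (152, np.float64(35.5)), (156, np.float64(35.0)), (160, np.float64(35.5)), (164, np.float64(35.5)), (188, np.float64(34.0)), (192, np.float64(34.0)), (268, np.float64(30.5))]
z 32 n 17 ctr [ 527.5 -111.5] ecc 7.6 ang 163.6 res 0.13
cup -48 [47.5 46.5 21.6] mag [ -2.2 -52.6]
cup -126 [51.5 46.5 23.9] mag [  -4.6 -127.5]
cup -126 [17.5 24.5 21.6] mag [  -1.  -162.4]
y 0 [(3, 134), (4, 135), (5, 135), (6, 136), (7, 136), (8, 135), (9, 138), (10, 136), (11, 141), (12, 128), (13, 120), (14, 122), (15, 127), (16, 127), (17, 130), (18, 138), (19, 147), (20, 158), (21, 158), (22, 159), (23, 159), (24, 158)]
y -9 [(3, 136), (4, 136), (5, 136), (6, 135), (7, 133), (8, 134), (9, 135), (10, 134), (11, 134), (12, 134), (13, 134), (14, 133), (15, 131), (16, 131), (17, 132), (18, 138), (19, 144), (20, 157), (21, 160), (22, 158), (23, 159), (24, 160)]
```

All checks agree: the pulley is about 15–25° short of the exact top, giving about 15.2–15.7 mm of travel against the required 14.6. Both cups are past the plunger and the arm is clear, so I'll hand in.

```bash
python3 - <<'E'
from h import *
st(); print(bot.close_job())
E
```

```text
t 41.25 pos [ 523.2 -184.5  396.6] rpy [ 3.075 -0.052 -2.532] yawdeg -145.1 j6 -2.649 F [-0.9 -0.3 -0.1] M [ 0.14 -0.15  0.05] w 68.7
the job is handed in; nothing more can be done
None
```

I handed the job in at 41 s with both glass cups (only two were present) in the lane and the plunger out behind them. The hand-in reported no verdict.

- **Gate proof:** I turned the knob until the plunger was fully out (pulley centre 7.9 mm toward the lane). I then turned it on the same way until fully back, about 0.4 mm of travel.
- **Loading:** I carried each cup low to the mouth and pushed it in, caged between the fingers. I then turned the spindle on about 181°, let go and lifted clear.
- **Cups at the end:** Their centres are at about y = -50 mm and -126 mm (magazine frame), within about 5 mm of the centre line. They looked upright: the rim circles appeared where standing cups should show them.
- **Plunger at the end:** Travel is about 15.2–15.7 mm against the 14.6 mm needed. The pulley stands roughly 15–25° short of dead centre, where about 34° is allowed, so it is inside the limit but not exactly fully out.
- **Bystanders:** The vial, tape roll and case look unmoved. Picture differences against the earlier views were small, with some of the difference probably from arm shadow.

Checks that disagreed or came close:
- The pulley angle read 152–164° in the last view, depending on the assumed height, and up to 176° in a poorer earlier view while still gripping.
- The picture-viewing limit ran out during the second push, so later checks were numeric only.
- The tool drifted to about 0.08 rad of tilt.
- Joint 6 came within 0.006 rad of its range limit before I turned it back.

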